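# Turn the carton knife blade-down in its holder

## Task

One of the two carton knives in the slanted three-tube holder has been put away blade up, where somebody will cut a hand on it. Draw it out by its handle, never touching its blade with the fingers, lay it flat on the counter and let go, then take it again nearer its butt and stand it back in its own tube blade down, right to the bottom. Do not drop it, and leave the other knife, the marker, the tub of wipes and the bottle where they stand.

Things in the scene. Friction and masses are not known exactly. Their poses are not given: they have to be found in the camera images.
- holder: Fixed desk holder: three square white sheet-metal tubes in a row on a dark steel foot 150 x 196 mm. Origin: on the counter, mid-width; z up, y along the row. Tubes 48 mm wide outside, 44 inside, axes at y = -66, 0 and +66 mm. They lean 45 degrees from vertical towards this frame's -x (robot's side): up a tube is direction (-0.707, 0, 0.707) of this frame. Highest edge of a mouth: 116 mm up.
- tube_mouth (a point): Centre of the middle tube's mouth, 99 mm above the counter; axes parallel to the holder's. The other two mouths lie 66 mm from it along +y and -y of the holder. The inner floor lies 92 mm from the mouth down the tube.
- knife_mid (a point): The carton knife stored blade up, 170 mm long, 0.16 kg: its middle (also centre of mass). z runs from butt to blade. Metal handle 30 mm (x) by 19 mm (y) from the butt at z = -85 to +23 mm, then 25 x 19 mm up to +60; bare steel blade, 18 mm wide and 2.5 thick, from +60 to +85. Laid down it can rest on its edge (30 mm high) or on its flat (19 mm high). Any roll about its length fits the tube.
- knife: The same knife, same origin and axes. At the start its butt is on the floor of one of the three tubes, its -x side lies on the tube's lower wall, its y is parallel to the holder's y, and 78 mm of it stick out: 53 mm of handle, then the 25 mm blade.
- knife_blade: The blade of that knife. Its origin and axes are those of knife_mid, NOT a point on the blade: the metal lies 60 to 85 mm from it along z.
- knife_right_mid (a point): The other knife, the same in shape, stored the right way: blade down in another tube, z running down the tube, 78 mm of handle sticking out. Its middle. Leave it.
- marker_mid (a point): A felt marker, 18 mm across, 140 mm long, in the remaining tube; 48 mm stick out. Its middle; z runs up its length. Leave it.
- wipes_mid (a point): Round tub of wipes standing upright on the counter, 95 mm across, 188 mm tall; its middle, 92 mm up. Leave it.
- cleaner_mid (a point): Round bottle of cleaner standing upright on the counter, 72 mm across, 230 mm tall; the point lies 115 mm up. Leave it.
- carton_edge (a point): Middle of the foot of the long +y side of a fixed open carton, on the counter. The carton is 340 mm (x) by 240 mm (y), 100 mm tall, full of foil packs; it lies from this point to y = -240 mm of this frame, its open lid rising to 310 mm over its far (-y) side and leaning outwards.

How it is judged:
On the way:
1. the knife lies flat on the counter, let go and still (height (world z) of knife_mid below 0.027 m and angle between knife_mid's own z axis and vertical between 1.3 and 1.84 rad and contact force between the fingers and knife below 0.05 N and linear speed of knife below 0.03 m/s), for 0.2 s.
At the end, for the whole second after the job is handed in: The knife rests released, blade down, in the tube it came from: middle within 25 mm of its start, leaning 30 to 60 degrees. The other knife and the marker are within 20 mm, the wipes and the bottle within 30 mm of their start, the last two upright within 11 degrees (distance of knife_mid from where it was at the start of the episode below 0.025 m and angle between knife_mid's own z axis and vertical between 2.09 and 2.62 rad and contact force between the fingers and knife below 0.05 N and linear speed of knife below 0.02 m/s and distance of each of knife_right_mid, marker_mid from where it was at the start of the episode below 0.02 m and distance of each of wipes_mid, cleaner_mid from where it was at the start of the episode below 0.03 m and angle between each of wipes_mid, cleaner_mid's own z axis and vertical below 0.2 rad); the robot touches nothing.
It fails at once if the fingers touch the blade of the knife (contact force between the fingers and knife_blade above 0.5 N).
It fails at once if the knife is dropped: falling free faster than 0.8 m/s (contact force between the fingers and knife below 0.01 N and linear speed of knife above 0.8 m/s).
It fails at once if the other knife or the marker is pulled or knocked more than 30 mm (distance of any of knife_right_mid, marker_mid from where it was at the start of the episode above 0.03 m).
It fails at once if the wipes or the bottle is pushed more than 40 mm or tipped (distance of any of wipes_mid, cleaner_mid from where it was at the start of the episode above 0.04 m or angle between any of wipes_mid, cleaner_mid's own z axis and vertical above 0.4 rad).
It also fails if it takes over 72 s, if anything falls off the work surface, if the arm or the gripper's body presses on something with over 40 N, if the wrist force passes 120 N, or if a joint passes its speed limit or range.

## Robot

A 6-joint arm with a two-finger parallel gripper is mounted at the origin on the work surface. World frame = base frame: x ahead of the robot, y to its left, z up, the work surface at z = 0. Lengths are in m, angles in rad, forces in N, time in s.
With the tool pointing down it reaches from about 0.325 to 0.875 m from the base axis. Payload 4.4 kg.
Tool frame: the origin (TCP) lies midway between the tips of the shut fingers; the grasp point (between the pads) lies 19 mm behind it (ctrl.pinch_z is the distance from the TCP to the grasp point, in m); y points along the fingers, z is the direction in which the jaws open and shut, and the axes are right-handed (so a half turn about y gives the same grasp; the last joint's range is limited). The gripper opens to 85 mm and grips with 20 to 120 N. Pads are 22 mm wide; open, the fingers measure 114 mm over their backs; the gripper's body (76 mm by 85 mm) begins 54 mm behind the grasp point. The pads swing forward as they close: fully open they stand 13 mm farther back than shut.
Start: joints at [-1.313, 0.207, 1.542, -0, 1.393, -0.15], TCP at [0.228, -0.528, 0.231] pointing down, gripper open.
Joint ranges: [-2.73, 2.73], [-0.86, 2.22], [0.23, 2.46], [-1.11, 4.25], [0.08, 2.63], [-2.82, 2.82]. Speed limits (rad/s): [2.79, 2.79, 3.14, 3.14, 3.14, 3.14].

## Interface

Orientations are given as a 3x3 rotation matrix whose columns are the frame's x, y, z axes.
In Python, from bench import get_state, eyes, ticket, ctrl gives the robot as it stands. The module is installed in compiled form; this text tells all that it offers.
- The arm moves only by the shell command python3 -m crank 'ROWS' [OPENING]. ROWS is JSON, one flat list of numbers, 4 for each row, row after row: the shift along the tool's x, y, z each as a share of 100 mm, from -1 to 1, then the turn about the tool's y as a share of 180 degrees, from -1 to 1. In form: [dx, dy, dz, yaw, dx, dy, dz, yaw, ...]. A call has 1 to 10 rows; each row is the pose to reach, as a shift and turn from the pose commanded when the call began, along the tool's axes at that moment, turning the shorter way round; what a row does not reach only later rows make up. A row lasts 1/10 s, in which the tool goes at most 50 mm and 8.59 degrees, less where a joint would pass 70% of its speed; a pose out of reach is approached as far as the arm can. A call with a number of a shift or a turn outside -1 to 1 is refused whole. A call with a gripper value outside its range is refused whole. OPENING is the gripper command: -1 is fully open, 1 is shut, values between are in proportion, set as the call begins (- or left out, the last holds). The fingers move at their own pace and stop on an object; the grip force is fixed at half the most. Time passes only in rows, so rows that repeat a pose let the fingers close. It gives the time, the measured TCP pose, the force and the opening at its end, in the units of the state.
- get_state(): the state, without advancing time (a new reading comes with each control period).
- eyes.read_camera(name): name is "side" or "top" or "wrist"; returns the picture (400x640x3 uint8, red, green, blue); there is no depth.
- eyes.camera_info(name): a dict with "intrinsics" (3x3 intrinsics, pixels), "D" ([k1, k2, p1, p2, k3] as OpenCV has them; the pictures are not rectified), "origin" and "attitude" of the camera in the world. Camera axes: x right, y down, z forward; pixel columns grow to the right and rows downward; lengths in m; the calibration is good to about 2 mm. A picture is of the moment at which its call begins: read the wrist's pose just before it. camera_info takes no time and is no camera call; for the wrist camera it gives the pose at the moment of the call.
- ticket.job_done(): hands the job in, once; it reports no verdict.
Trained networks look in the newest picture that a camera, given by its name, has taken for a name from the list of things; names that differ only in an ending like _2 or _b are one class to them, and where a whole thing is asked for, a point or a joint stands for the part that bears it (a point fixed in the world has none). Each returns a list of dicts, best first, with "p" (0 to 1); they miss things now and then, are a little off and sometimes report something else, mostly with a low value. They report only what shows in the picture. A call takes as long as a camera call.
- eyes.boxes_of(name, camera): "centre" ([x, y, z] in m, in the coordinates of the camera as it stood for that picture, good to about 4 mm: the middle of the surface that is visible of it).
- eyes.spot_point(name, camera): "centre" ([x, y, z] in m, in the coordinates of the camera as it stood for that picture, good to about 4 mm: a listed point, or the origin of a listed thing).
The state is a dict: "t": time; "joint_pos": joint angles; "joint_vel": joint speeds; "joint_efforts": joint torques, N m; "ee_pos": TCP position; "eef_rot": TCP orientation; "wrist_force": force on the tool from outside, world axes, zero at the start; "torque": the same for the moment, N m; "gripper_width": opening from 0.0 (shut) to 1.0 (fully open).
Only numpy, scipy, OpenCV 4.12 (cv2) and the standard library are available. Lean on these libraries where they do the work, as an engineer would, in place of code of your own. Each camera call takes 0.05 s, during which the arm holds its last target.

## Working session

There is one attempt and no reset: what is moved stays moved. The work goes in short steps, Python scripts to look and compute and a shell command to move; the robot and the scene stay as the last step left them, time stands still between calls to the robot, and variables do not carry over. Pictures are saved under pics/ and viewed, and the job is handed in when it is done.

```bash
mkdir -p pics; ls; python3 - <<'E'
from bench import get_state, eyes, ticket, ctrl
import cv2,numpy as np
np.set_printoptions(precision=3,suppress=True)
s=get_state();print(s); print(ctrl.pinch_z)
for c in ["side","top","wrist"]:
    im=eyes.read_camera(c);cv2.imwrite(f"pics/{c}0.png",im[:,:,::-1])
    i=eyes.camera_info(c);print(c,i)
    R=np.array(i["attitude"]);o=np.array(i["origin"])
    for n in ["holder","tube_mouth","knife_mid","knife_right_mid","marker_mid","wipes_mid","cleaner_mid","carton_edge"]:
        for d in eyes.spot_point(n,c)[:2]:
            print(n,round(d["p"],2),R@np.array(d["centre"])+o)
print(get_state()["t"])
E
```

```text
pics
{'t': 0.0, 'joint_pos': array([-1.313,  0.207,  1.543, -0.   ,  1.393, -0.151]), 'joint_vel': array([ 0.   , -0.   , -0.002, -0.001, -0.001, -0.   ]), 'joint_efforts': array([  0.   , -38.304, -29.16 ,  -0.   ,   0.011,  -0.   ]), 'ee_pos': array([ 0.228, -0.527,  0.23 ]), 'eef_rot': array([[-0.918, -0.001,  0.397],
       [-0.397,  0.002, -0.918],
       [-0.   , -1.   , -0.002]]), 'wrist_force': array([ 1.153,  0.06 , -0.566]), 'torque': array([-0.021,  0.071, -0.027]), 'gripper_width': 0.9974280719111299}
0.0187
side {'intrinsics': array([[391.642,   0.   , 320.982],
       [  0.   , 391.642, 200.016],
       [  0.   ,   0.   ,   1.   ]]), 'D': array([-0.079,  0.   ,  0.   ,  0.   ,  0.   ]), 'origin': array([0.476, 0.487, 0.796]), 'attitude': array([[-0.971, -0.193,  0.142],
       [-0.239,  0.74 , -0.629],
       [ 0.016, -0.645, -0.764]])}
holder 0.95 [0.652 0.077 0.001]
tube_mouth 0.79 [0.643 0.082 0.098]
knife_mid 0.74 [0.641 0.076 0.09 ]
marker_mid 0.6 [0.639 0.01  0.072]
wipes_mid 0.84 [ 0.476 -0.131  0.093]
wipes_mid 0.59 [ 0.653  0.076 -0.001]
cleaner_mid 0.77 [0.614
[... 405 characters left out ...]
 -0.177, -0.984]])}
holder 0.6 [ 0.654  0.072 -0.003]
tube_mouth 0.88 [0.645 0.079 0.097]
knife_mid 0.47 [0.638 0.075 0.088]
knife_right_mid 0.58 [0.652 0.139 0.093]
marker_mid 0.63 [0.634 0.007 0.076]
wipes_mid 0.78 [ 0.471 -0.129  0.095]
wipes_mid 0.27 [ 0.621 -0.506 -0.002]
cleaner_mid 0.81 [0.616 0.337 0.116]
carton_edge 0.77 [ 0.62  -0.507  0.001]
wrist {'intrinsics': array([[293.482,   0.   , 318.956],
       [  0.   , 293.482, 200.136],
       [  0.   ,   0.   ,   1.   ]]), 'D': array([-0.052,  0.   ,  0.   ,  0.   ,  0.   ]), 'origin': array([ 0.298, -0.499,  0.375]), 'attitude': array([[ 0.396, -0.878, -0.269],
       [-0.918, -0.379, -0.116],
       [ 0.001,  0.293, -0.956]])}
1.35
```

View pics/side0.png

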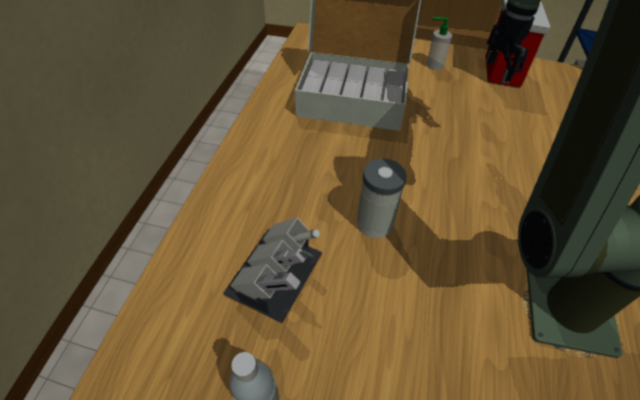

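View pics/top0.png

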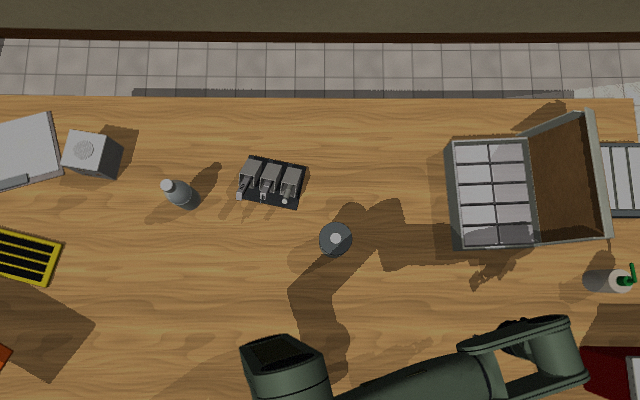

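The side view shows the holder near pixels (275,265), with wipes at (380,200) and the bottle at (250,375). The top view shows the three mouths near (250,180), (268,183) and (290,187). I'll zoom in on both.

```bash
cat > h.py <<'E'
from bench import get_state, eyes, ticket, ctrl
import cv2,numpy as np
np.set_printoptions(precision=4,suppress=True)
def proj(c,P,i=None):
    i=i or eyes.camera_info(c)
    R=np.array(i["attitude"]);o=np.array(i["origin"])
    rv=cv2.Rodrigues(R.T)[0]
    return cv2.projectPoints(np.array(P,float).reshape(-1,3),rv,-R.T@o,np.array(i["intrinsics"]),np.array(i["D"]))[0][:,0]
def hold(yaw,o):
    c,s=np.cos(yaw),np.sin(yaw)
    return np.array([[c,-s,0],[s,c,0],[0,0,1]]),np.array(o)
def spots(n,c,k=1):
    i=eyes.camera_info(c)
    return [(round(d["p"],2),np.array(i["attitude"])@np.array(d["centre"])+np.array(i["origin"])) for d in eyes.spot_point(n,c)[:k]]
def crop(c,cx,cy,w,h,f,name,draw=()):
    im=eyes.read_camera(c)[:,:,::-1].copy()
    x0,y0=int(cx-w/2),int(cy-h/2)
    z=cv2.resize(im[max(y0,0):y0+h,max(x0,0):x0+w],None,fx=f,fy=f,interpolation=cv2.INTER_CUBIC)
    i=eyes.camera_info(c)
    for a,b,col in draw:
        p=(proj(c,[a,b],i)-[max(x0,0),max(y0,0)]+.5)*f
        cv2.line(z,tuple(int(v) for v in p[0]),tuple(int(v) for v in p[1]),col,1)
    cv2.imwrite("pics/"+name,z)
def wire(yaw,o):
    R,o=hold(yaw,o);L=[]
    u=np.array([-.7071,0,.7071]);n=np.array([.7071,0,.7071]);y=np.array([0,1,0])
    m=np.array([MX,0,.099])
    for k in(-66,0,66):
        q=[m+y*(k/1e3+a*.024)+n*.024*b for a,b in((-1,-1),(1,-1),(1,1),(-1,1))]
        for j in range(4): L.append((R@q[j]+o,R@q[(j+1)%4]+o,(0,255,0)))
    return L
MX=-.008
E
python3 - <<'E'
from h import *
A={}
for r in range(4):
  for c in("side","top"):
    eyes.read_camera(c)
    for n in ["holder","tube_mouth","knife_mid","knife_right_mid","marker_mid"]:
        for p,x in spots(n,c): 
            if p>.3:A.setdefault((n,c),[]).append(x)
for k,v in A.items(): print(k,len(v),np.mean(v,0),np.std(v,0))
crop("side",275,265,130,110,6,"side1.png")
crop("top",272,183,110,80,7,"top1.png")
E
```

```text
('holder', 'side') 4 [0.6528 0.077  0.0014] [0.0014 0.0013 0.0015]
('tube_mouth', 'side') 3 [0.6446 0.0795 0.0966] [0.0005 0.0006 0.0001]
('knife_mid', 'side') 4 [0.6417 0.0763 0.0897] [0.0007 0.0011 0.002 ]
('knife_right_mid', 'side') 4 [0.6596 0.1403 0.0901] [0.0008 0.0012 0.0004]
('marker_mid', 'side') 4 [0.6368 0.011  0.0703] [0.0014 0.0013 0.0006]
('holder', 'top') 4 [ 0.6549  0.0728 -0.0031] [0.0003 0.0012 0.0015]
('tube_mouth', 'top') 4 [0.6439 0.0753 0.0984] [0.0016 0.0015 0.0017]
('knife_mid', 'top') 4 [0.6415 0.0764 0.0851] [0.0023 0.001  0.0007]
('knife_right_mid', 'top') 4 [0.6534 0.1409 0.0915] [0.0014 0.0016 0.0012]
('marker_mid', 'top') 4 [0.6355 0.0104 0.0757] [0.0006 0.0016 0.0016]
```

View pics/side1.png

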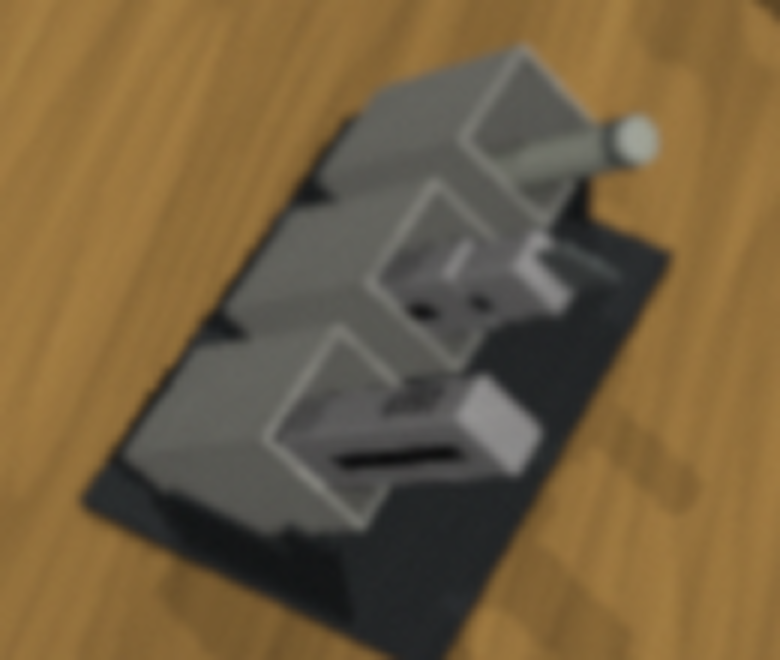

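View pics/top1.png

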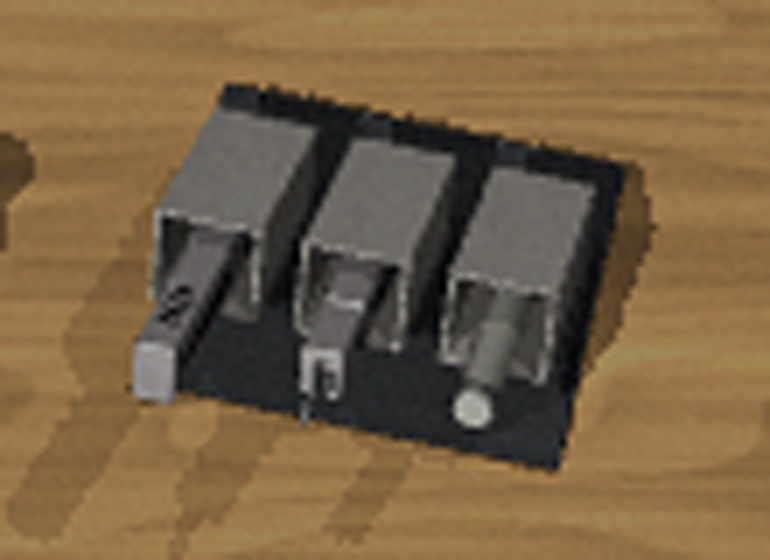

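The knife standing blade up is in the middle tube: its blade is at (305,400) in the top crop. The other knife is in the +y tube and the marker in the -y tube. Next I'll overlay a wireframe to fit the yaw.

```bash
python3 - <<'E'
from h import *
import h
yaw=np.radians(-10.5)
R,_=hold(yaw,[0,0,0])
m=np.array([.6443,.0775,.099])
o=m-R@[MX,0,.099]
# foot back edge & others
W=wire(yaw,o)
print("holder origin for MX guess",o)
# knife wire: floor at mouth+0.092 down, knife -x side on lower wall
u=R@np.array([-.7071,0,.7071]);n=R@np.array([.7071,0,.7071]);y=R@np.array([0,1,0])
mid=m-u*.092+u*.085-n*(.022-.015); print("mid",mid,"n",n)
for a in(-1,1):
  for b in (-1,1):
    W.append((mid+y*a*.0095+n*b*.0125+u*.023,mid+y*a*.0095+n*b*.0125+u*.06,(0,0,255)))
W.append((mid+u*.06,mid+u*.085,(255,0,0)))
crop("side",275,265,130,110,6,"side2.png",W)
crop("top",272,183,110,80,7,"top2.png",W)
E
```

```text
holder origin for MX guess [0.6522 0.076  0.    ]
mid [0.6443 0.0775 0.0891] n [ 0.6953 -0.1289  0.7071]
```

View pics/side2.png

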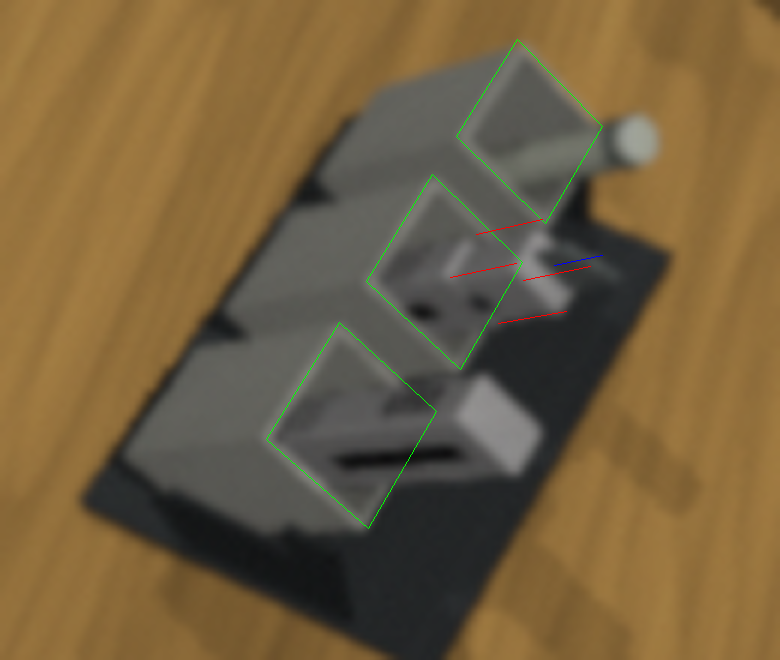

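View pics/top2.png

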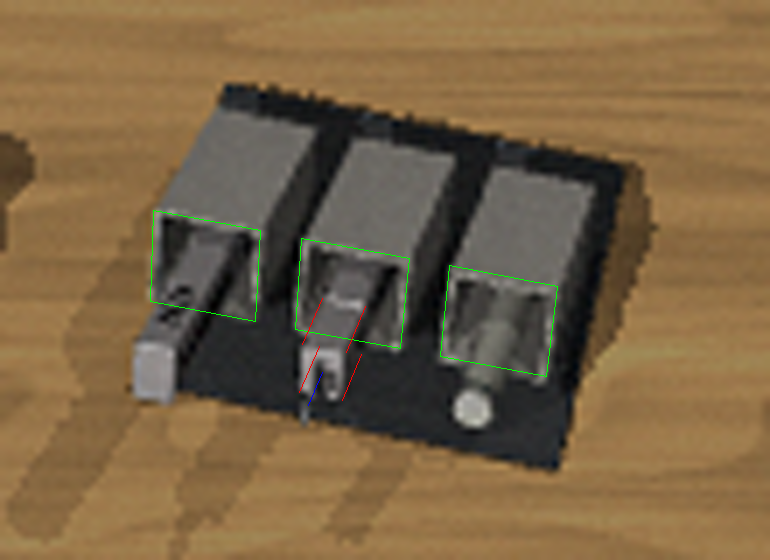

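The wireframe matches the mouths in both views at yaw about -10.5°. I'll compute the moves next.

```bash
cat >> h.py <<'E'
HY=np.radians(-10.5)
def need(target,zdir=None):
    s=get_state();R=np.array(s["eef_rot"]);d=np.array(target)-np.array(s["ee_pos"])
    print("t",round(s["t"],2),"tool shift (x100mm)",R.T@d/.1,"w",round(s["gripper_width"],3),"q6",s["joint_pos"][5],"F",s["wrist_force"])
    if zdir is not None:
        a=np.array(zdir,float);a/=np.linalg.norm(a)
        b=R.T@a; print("yaw share",np.arctan2(b[0],b[2])/np.pi)
HX=np.array([np.cos(HY),np.sin(HY),0]);HYv=np.array([-np.sin(HY),np.cos(HY),0])
E
python3 - <<'E'
from h import *
print(HX,HYv)
need([.56,.09,.33],-HYv)
E
```

```text
[ 0.9833 -0.1822  0.    ] [0.1822 0.9833 0.    ]
t 3.95 tool shift (x100mm) [-5.4979 -0.9872 -4.3553] w 1.001 q6 -0.1505129206437675 F [-0.1598  0.5562 -0.2376]
yaw share 0.18813971620704573
```

```bash
python3 -m crank '[0,-0.5,-0.5,0.1, 0,-1,-1,0.188, 0,-1,-1,0.188, 0,-1,-1,0.188, 0,-1,-1,0.188]' 0.0; python3 -c "
from h import *
need([.56,.09,.33],-HYv)"
```

```text
t: 4.45
ee_pos: [0.1884, -0.4362, 0.3331]
eef_rot: [[-0.983, 0.001, -0.182], [0.182, -0.004, -0.983], [-0.002, -1.0, 0.004]]
wrist_force: [-0.6, 0.1, -0.4]
gripper_width: 0.499
t 4.45 tool shift (x100mm) [-2.6989  0.0139 -5.8494] w 0.499 q6 0.4078271380521492 F [-0.5955  0.0962 -0.4375]
yaw share 0.0002130012258330069
```

```bash
for i in 1; do python3 -m crank '[-0.2,0,-0.5,0, -0.45,0,-1,0, -0.45,0,-1,0]' | head -2; python3 -m crank '[-0.2,0,-0.5,0, -0.45,0,-1,0, -0.45,0,-1,0]' | head -2;  python3 -m crank '[-0.2,0,-0.5,0, -0.45,0,-1,0, -0.45,0,-1,0]' | head -2; done;python3 -c "
from h import *
need([.56,.09,.33],-HYv)"
```

```text
t: 4.75
ee_pos: [0.2526, -0.3426, 0.3302]
t: 5.05
ee_pos: [0.315, -0.2527, 0.3305]
t: 5.35
ee_pos: [0.3774, -0.1629, 0.3306]
t 5.35 tool shift (x100mm) [-1.3577  0.0101 -2.8085] w 0.506 q6 1.1261870505931992 F [ 0.3657 -0.2565 -0.0281]
yaw share 0.0025926264266571907
```

```bash
python3 -m crank '[-0.2,0,-0.5,0, -0.45,0,-1,0, -0.45,0,-1,0]' | head -2; python3 -m crank '[-0.2,0,-0.5,0, -0.45,0,-1,0, -0.45,0,-1,0]' | head -2;  python3 -m crank '[-0.2,0.3,-0.5,0, -0.45,0.7,-0.82,0, -0.45,0.7,-0.82,0, -0.45,0.7,-0.82,0,-0.45,0.7,-0.82,0]' ;python3 - <<'E'
from h import *
need([.622,.081,.096],-HYv)
eyes.read_camera("wrist")
im=eyes.read_camera("wrist");cv2.imwrite("pics/w1.png",im[:,:,::-1])
for n in("knife_mid","tube_mouth","knife_right_mid","marker_mid"):print(n,spots(n,"wrist"))
E
```

```text
t: 5.65
ee_pos: [0.4398, -0.0733, 0.3305]
t: 5.95
ee_pos: [0.5023, 0.0163, 0.3302]
t: 6.45
ee_pos: [0.5595, 0.0853, 0.2609]
eef_rot: [[-0.983, -0.002, -0.182], [0.182, -0.001, -0.983], [0.001, -1.0, 0.002]]
wrist_force: [-0.0, -0.2, -0.5]
gripper_width: 0.498
t 6.45 tool shift (x100mm) [-0.6241  1.6479 -0.0745] w 0.498 q6 1.7534242852467794 F [-0.0156 -0.156  -0.5245]
yaw share -4.927660398585779e-05
knife_mid [(0.88, array([0.6468, 0.0781, 0.0914]))]
tube_mouth [(0.74, array([0.6453, 0.0787, 0.1012]))]
knife_right_mid [(0.58, array([0.6607, 0.1465, 0.0904]))]
marker_mid [(0.83, array([0.6403, 0.0104, 0.079 ]))]
```

View pics/w1.png

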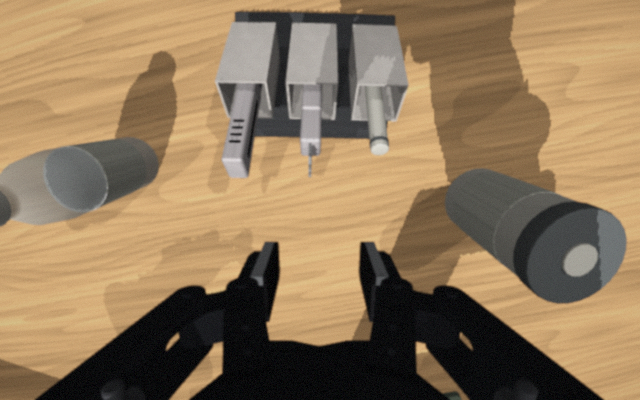

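```bash
python3 -c "
from h import *
need([.6234,.081,.0975],-HYv)"; python3 -m crank '[-0.32,0.3,-0.04,0, -0.635,0.8,-0.073,0, -0.635,1,-0.073,0,-0.635,1,-0.073,0]' ;python3 - <<'E'
from h import *
need([.6234,.081,.0975],-HYv)
eyes.read_camera("wrist")
im=eyes.read_camera("wrist");cv2.imwrite("pics/w2.png",im[:,:,::-1])
for n in("knife_mid","tube_mouth"):print(n,spots(n,"wrist"))
E
```

```text
t 6.75 tool shift (x100mm) [-0.6295  1.6538 -0.0634] w 0.503 q6 1.7548953333095088 F [-0.1189 -0.2529  0.2448]
yaw share -0.0001796896447735571
t: 7.15
ee_pos: [0.6203, 0.0822, 0.156]
eef_rot: [[-0.983, -0.01, -0.182], [0.182, -0.0, -0.983], [0.01, -1.0, 0.002]]
wrist_force: [0.4, -0.4, -0.5]
gripper_width: 0.502
t 7.15 tool shift (x100mm) [-0.0391  0.5844  0.005 ] w 0.502 q6 1.7478992864774103 F [ 0.3856 -0.3772 -0.5201]
yaw share -4.394576723657822e-05
knife_mid [(0.7, array([0.6482, 0.0745, 0.0916]))]
tube_mouth [(0.72, array([0.6495, 0.0765, 0.1058]))]
```

View pics/w2.png

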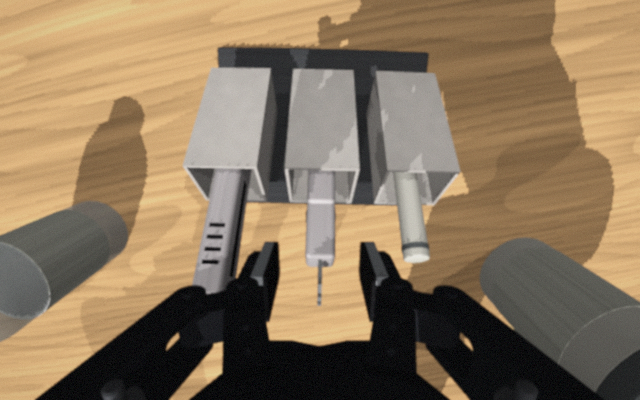

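Laterally centred, with the blade at (320,285) between the open pads. I'll narrow the opening a little to stay clear of the other knife, then descend.

```bash
python3 -m crank '[0,0,0,0, -0.03,0,0.005,0, -0.03,0.2,0.005,0, -0.03,0.4,0.005,0,-0.03,0.57,0.005,0,-0.03,0.57,0.005,0,-0.03,0.57,0.005,0]' 0.25;python3 - <<'E'
from h import *
need([.6234,.081,.0975],-HYv)
im=eyes.read_camera("wrist");cv2.imwrite("pics/w3.png",im[:,:,::-1])
crop("side",275,265,130,110,6,"side3.png")
E
```

```text
t: 8.05
ee_pos: [0.6266, 0.0817, 0.105]
eef_rot: [[-0.983, 0.001, -0.182], [0.182, -0.0, -0.983], [-0.001, -1.0, -0.0]]
wrist_force: [-0.3, 0.3, 0.4]
gripper_width: 0.374
t 8.05 tool shift (x100mm) [0.0306 0.0749 0.0131] w 0.374 q6 1.746443690526207 F [-0.2744  0.3161  0.3836]
yaw share 0.00016881327532537946
```

View pics/w3.png

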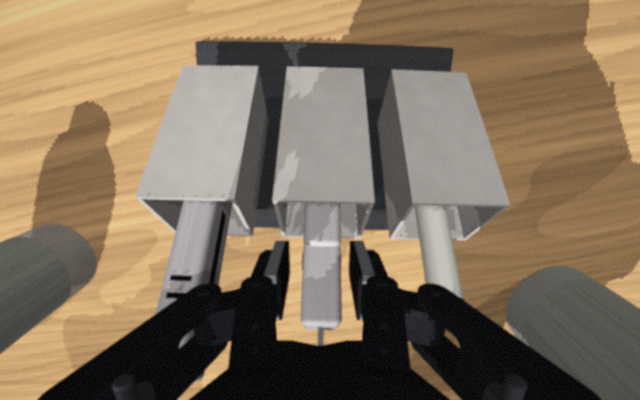

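View pics/side3.png

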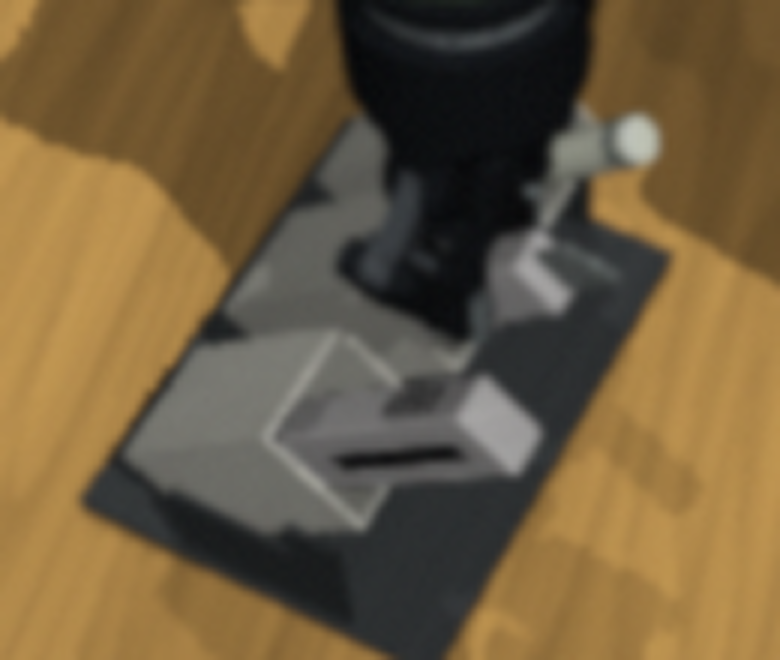

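Both fingers straddle the handle, at (288,275) and (352,275), and the blade is behind and clear. I'll lower the last 7 mm and close.

```bash
python3 -m crank '[0.03,0.04,0.01,0, 0.03,0.07,0.01,0, 0.03,0.07,0.01,0]' ; python3 -m crank '[0,0,0,0,0,0,0,0,0,0,0,0,0,0,0,0,0,0,0,0]' 1; python3 - <<'E'
from h import *
need([.6234,.081,.0975],-HYv)
im=eyes.read_camera("wrist");cv2.imwrite("pics/w4.png",im[:,:,::-1])
E
```

```text
t: 8.45
ee_pos: [0.6227, 0.0813, 0.097]
eef_rot: [[-0.983, -0.001, -0.182], [0.182, 0.0, -0.983], [0.001, -1.0, 0.0]]
wrist_force: [-0.6, 1.3, 0.1]
gripper_width: 0.372
t: 8.95
ee_pos: [0.6231, 0.0812, 0.0975]
eef_rot: [[-0.983, -0.0, -0.182], [0.182, -0.0, -0.983], [0.0, -1.0, 0.0]]
wrist_force: [-2.7, -0.6, 3.1]
gripper_width: 0.216
t 8.95 tool shift (x100mm) [-0.0037 -0.0004  0.0012] w 0.216 q6 1.745829062439898 F [-2.6513 -0.6192  3.0872]
yaw share 0.00013305072223065764
```

View pics/w4.png

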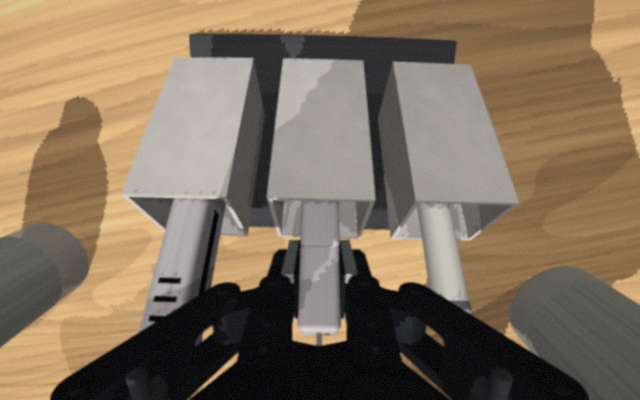

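```bash
python3 -m crank '[0.1,-0.1,0,0, 0.25,-0.25,0,0, 0.4,-0.4,0,0, 0.55,-0.56,0,0, 0.7,-0.71,0,0, 0.8,-0.82,0,0,0.8,-0.82,0,0]'; python3 - <<'E'
from h import *
need([.6234,.081,.0975],-HYv)
im=eyes.read_camera("wrist");cv2.imwrite("pics/w5.png",im[:,:,::-1])
crop("side",300,250,160,120,5,"side5.png")
for n in("knife_right_mid","marker_mid","knife_mid"):print(n,spots(n,"wrist"))
E
```

```text
t: 9.7
ee_pos: [0.544, 0.0966, 0.1811]
eef_rot: [[-0.983, 0.003, -0.181], [0.181, 0.001, -0.983], [-0.003, -1.0, -0.001]]
wrist_force: [0.4, 0.3, -2.1]
gripper_width: 0.214
t 9.7 tool shift (x100mm) [-0.807   0.8382  0.0111] w 0.214 q6 1.7712791985055538 F [ 0.4373  0.2907 -2.0768]
yaw share 0.00042299169397010334
knife_right_mid [(0.68, array([0.6609, 0.1432, 0.0921]))]
marker_mid [(0.82, array([0.6403, 0.0072, 0.077 ]))]
knife_mid [(0.86, array([0.567 , 0.0902, 0.1692]))]
```

View pics/w5.png

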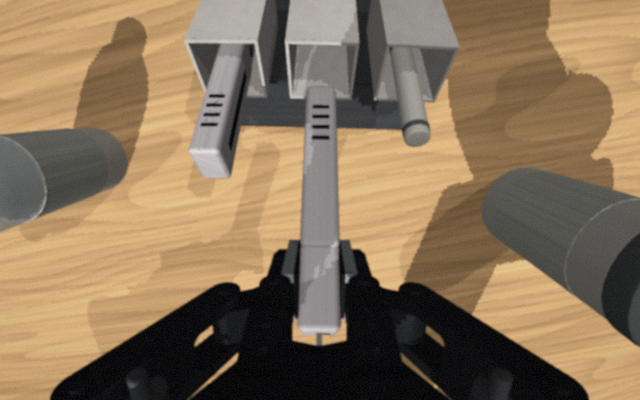

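View pics/side5.png

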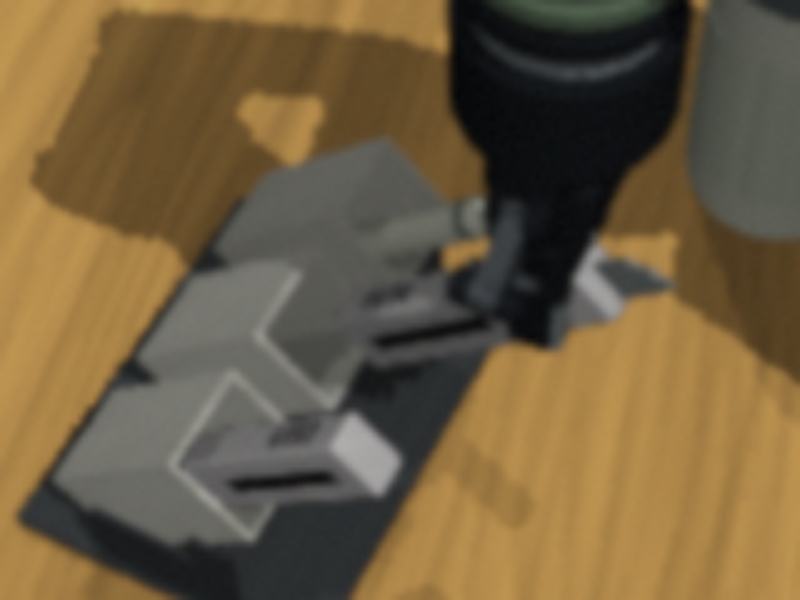

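Drawn out at 45° and the neighbours have not moved. I'll back off toward the robot, then lower until the butt nearly touches.

```bash
python3 -m crank '[0.3,-0.1,0,0, 0.6,-0.1,0,0, 0.9,0,0,0, 1,0.1,0,0,1,0.2,0,0]'|head -2; python3 -m crank '[0.1,0.2,0,0, 0.2,0.4,0,0, 0.2,0.6,0,0, 0.2,0.7,0,0,0.2,0.7,0,0]'; python3 - <<'E'
from h import *
need([.43,.11,.085],-HYv)
crop("side",340,250,160,120,5,"side6.png")
print(spots("knife_mid","side"))
E
```

```text
t: 10.45
ee_pos: [0.4446, 0.1143, 0.1581]
t: 10.95
ee_pos: [0.4259, 0.1174, 0.0876]
eef_rot: [[-0.983, -0.004, -0.182], [0.182, -0.0, -0.983], [0.004, -1.0, 0.001]]
wrist_force: [-0.9, -0.2, -1.8]
gripper_width: 0.211
t 10.95 tool shift (x100mm) [-0.0541  0.0257  0.0648] w 0.211 q6 1.826667418805688 F [-0.8893 -0.1904 -1.7927]
yaw share -1.7663279675576497e-05
[(0.77, array([0.4452, 0.1117, 0.0802]))]
```

View pics/side6.png

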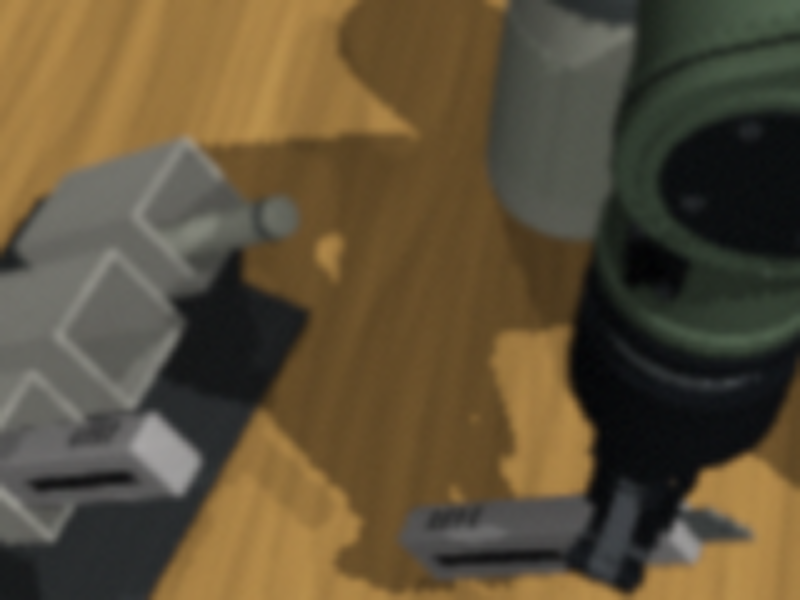

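```bash
python3 -m crank '[0.0,0.05,0,0, 0.03,0.1,0,0, 0.07,0.15,0,0, 0.1,0.2,0,0,0.14,0.25,0,0,0.17,0.3,0,0]'; python3 - <<'E'
from h import *
print(get_state()["wrist_force"])
crop("side",340,250,160,120,5,"side7.png")
print(spots("knife_mid","side"))
E
```

```text
t: 11.65
ee_pos: [0.4084, 0.1212, 0.0605]
eef_rot: [[-0.983, -0.002, -0.182], [0.182, 0.0, -0.983], [0.002, -1.0, 0.0]]
wrist_force: [-9.5, 0.7, 15.4]
gripper_width: 0.217
[-9.4915  0.6668 15.4031]
[(0.71, array([0.4328, 0.1168, 0.0598]))]
```

View pics/side7.png

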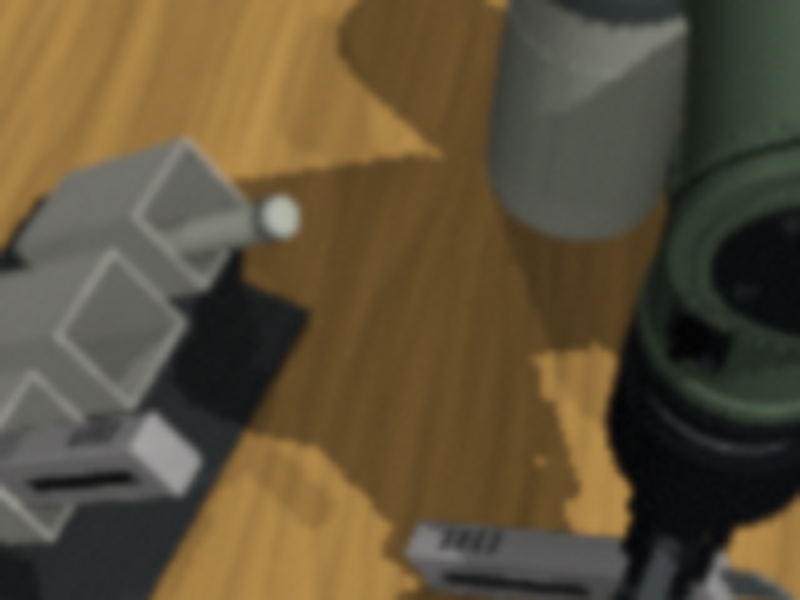

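```bash
python3 -m crank '[0.03,0.07,0,0, 0.06,0.14,0,0, 0.09,0.21,0,0, 0.11,0.28,0,0,0.13,0.35,0,0,0.15,0.42,0,0,0.16,0.47,0,0,0.16,0.49,0,0,0.16,0.49,0,0]'; python3 - <<'E'
from h import *
print(get_state()["wrist_force"])
crop("side",370,280,160,120,5,"side8.png")
print(spots("knife_mid","side"))
im=eyes.read_camera("wrist");cv2.imwrite("pics/w8.png",im[:,:,::-1])
E
```

```text
t: 12.65
ee_pos: [0.3938, 0.1238, 0.0103]
eef_rot: [[-0.983, -0.0, -0.182], [0.182, 0.0, -0.983], [0.0, -1.0, -0.0]]
wrist_force: [-1.6, 1.7, 2.4]
gripper_width: 0.212
[-1.555   1.6921  2.4012]
[(0.64, array([0.4225, 0.1198, 0.0233]))]
```

View pics/side8.png

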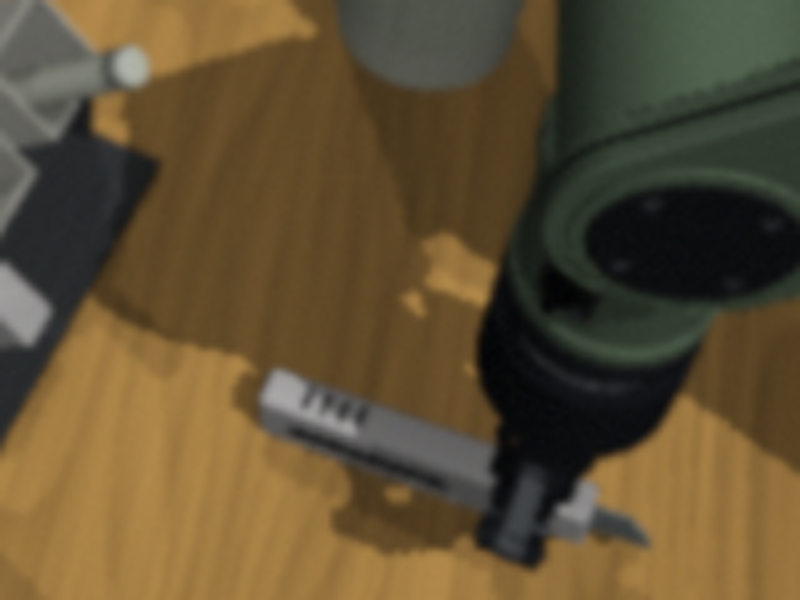

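View pics/w8.png

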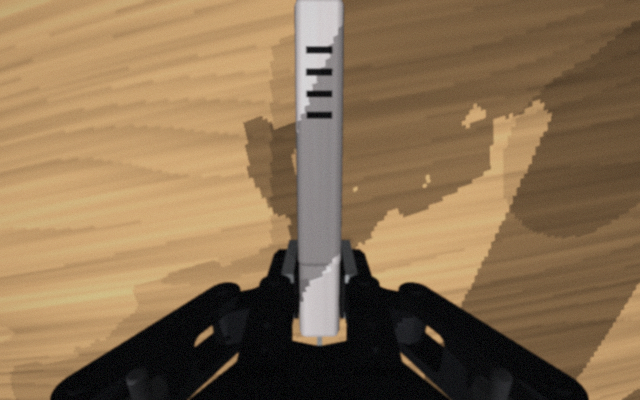

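The knife is almost flat. I'll press another 6 mm and then release.

```bash
python3 -m crank '[0,0.03,0,0, 0.01,0.06,0,0,0.01,0.06,0,0]'; python3 -m crank '[0,0,0,0,0,0,0,0,0,0,0,0,0,0,0,0]' 0.2; python3 - <<'E'
from h import *
print(get_state()["wrist_force"])
crop("side",370,280,160,120,5,"side9.png")
print(spots("knife_mid","side"))
eyes.read_camera("top");print(spots("knife_mid","top"))
im=eyes.read_camera("wrist");cv2.imwrite("pics/w9.png",im[:,:,::-1])
print(spots("knife_mid","wrist"))
E
```

```text
t: 13.1
ee_pos: [0.3939, 0.1238, 0.0043]
eef_rot: [[-0.983, 0.002, -0.182], [0.182, 0.0, -0.983], [-0.002, -1.0, -0.0]]
wrist_force: [-0.7, 1.4, 2.6]
gripper_width: 0.21
t: 13.5
ee_pos: [0.3929, 0.1238, 0.0041]
eef_rot: [[-0.983, -0.0, -0.182], [0.182, -0.0, -0.983], [0.0, -1.0, 0.0]]
wrist_force: [0.6, 1.3, -0.5]
gripper_width: 0.399
[ 0.5835  1.313  -0.5226]
[(0.67, array([0.4235, 0.119 , 0.0147]))]
[(0.67, array([0.422 , 0.1179, 0.0121]))]
[(0.92, array([0.428 , 0.1171, 0.0164]))]
```

View pics/side9.png

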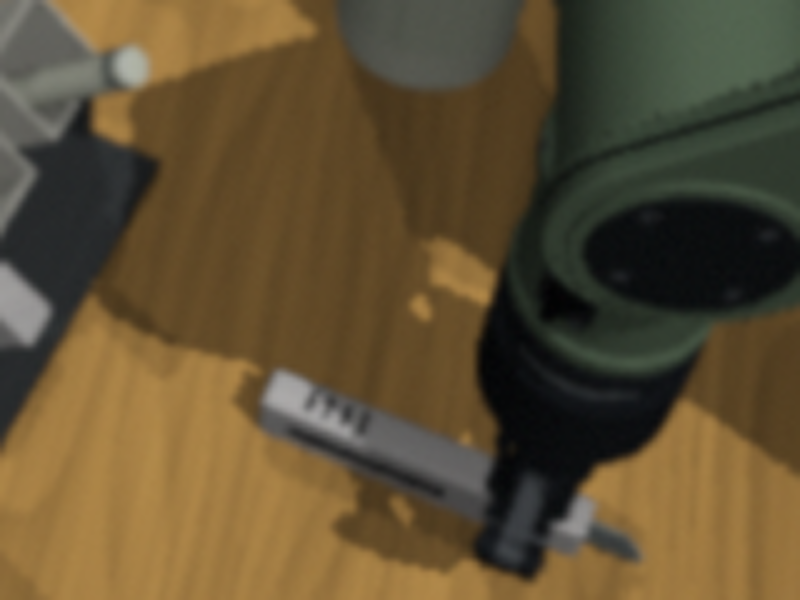

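View pics/w9.png

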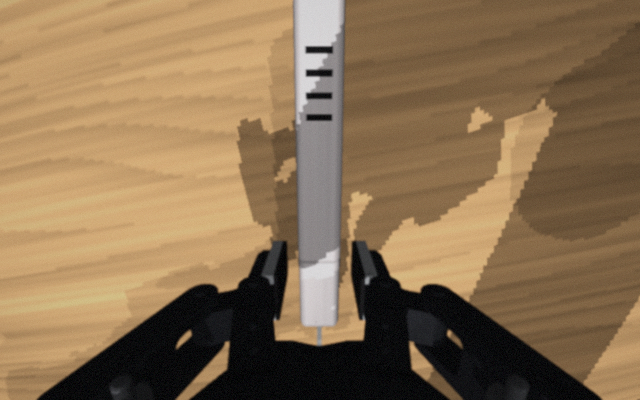

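It is let go and lying still on its edge, middle about (0.424, 0.118, 0.015). I'll raise the tool, check, and move toward the butt.

```bash
python3 -m crank '[0,-0.3,0,0, 0,-0.6,0,0, -0.4,-0.6,0,0, -0.8,-0.6,0,0,-0.9,-0.6,0,0,-0.9,-0.6,0,0]' ; python3 - <<'E'
from h import *
a=[]
for k in range(3):
  for c in("side","top","wrist"):
    eyes.read_camera(c)
    for p,x in spots("knife_mid",c): print(c,p,x); a.append(x)
m=np.median(a,0);print(m)
im=eyes.read_camera("wrist");cv2.imwrite("pics/w10.png",im[:,:,::-1])
need([*(m+.060*HX)[:2],.0045],-HYv)
crop("side",370,280,160,120,5,"side10.png")
E
```

```text
t: 14.4
ee_pos: [0.4831, 0.1071, 0.0645]
eef_rot: [[-0.983, 0.001, -0.183], [0.183, 0.0, -0.983], [-0.001, -1.0, -0.0]]
wrist_force: [-0.4, -0.2, -0.2]
gripper_width: 0.399
side 0.82 [0.4245 0.1199 0.0125]
wrist 0.97 [0.4282 0.1188 0.0167]
side 0.8 [0.4215 0.1182 0.015 ]
wrist 0.6 [0.4256 0.1171 0.0111]
side 0.67 [0.4236 0.1161 0.0186]
wrist 0.94 [0.4266 0.1184 0.0164]
[0.4251 0.1183 0.0157]
t 15.35 tool shift (x100mm) [-0.0243  0.598  -0.0034] w 0.401 q6 1.7976249549586676 F [-0.4074  1.2107 -0.2832]
yaw share 0.0001317960484925771
```

View pics/w10.png

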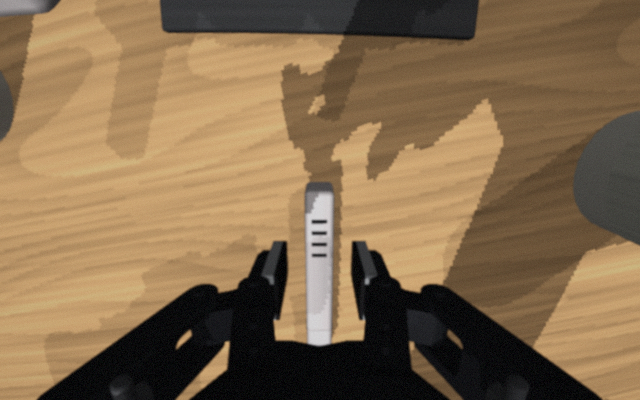

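View pics/side10.png

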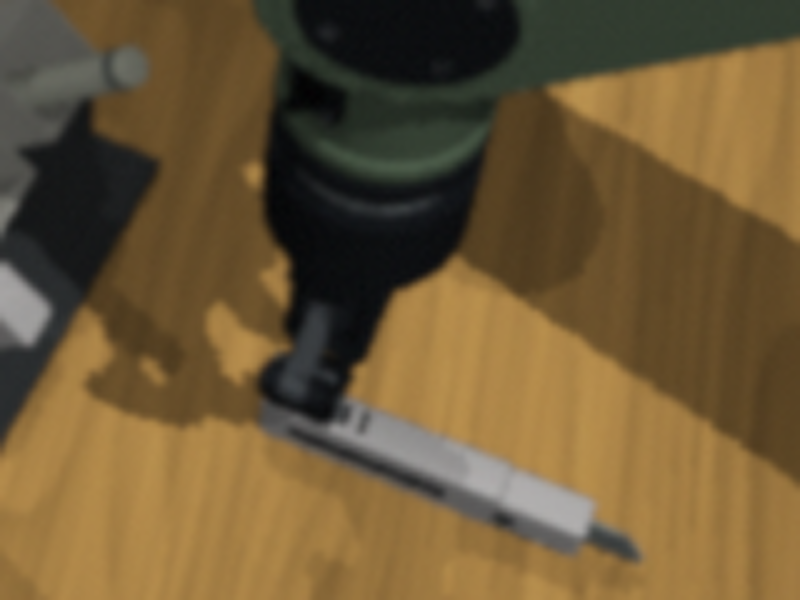

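The knife lies stable, with the butt at (320,185) in the wrist view. I'll descend, grip near the butt and lift.

```bash
python3 -m crank '[-0.02,0.25,0,0, -0.02,0.5,0,0, -0.02,0.6,0,0, -0.02,0.6,0,0,-0.02,0.6,0,0]' ; python3 -m crank '[0,0,0,0,0,0,0,0,0,0,0,0,0,0,0,0]' 1;  python3 -m crank '[0,-0.2,0,0,0,-0.4,0,0,0,-0.7,0,0,0,-1,0,0,0,-1,0,0]'; python3 - <<'E'
from h import *
im=eyes.read_camera("wrist");cv2.imwrite("pics/w11.png",im[:,:,::-1])
crop("side",370,260,160,120,5,"side11.png")
print(spots("knife_mid","side"),spots("knife_mid","wrist"))
E
```

```text
t: 15.9
ee_pos: [0.484, 0.1072, 0.0047]
eef_rot: [[-0.983, 0.001, -0.182], [0.182, 0.0, -0.983], [-0.001, -1.0, -0.0]]
wrist_force: [-0.3, 0.0, 0.4]
gripper_width: 0.402
t: 16.3
ee_pos: [0.4851, 0.1072, 0.0057]
eef_rot: [[-0.983, 0.003, -0.182], [0.182, 0.0, -0.983], [-0.003, -1.0, -0.001]]
wrist_force: [-0.8, 0.9, 7.2]
gripper_width: 0.211
t: 16.8
ee_pos: [0.487, 0.1074, 0.1084]
eef_rot: [[-0.983, 0.009, -0.182], [0.182, 0.0, -0.983], [-0.009, -1.0, -0.002]]
wrist_force: [0.8, -0.0, -0.3]
gripper_width: 0.213
[(0.7, array([0.425 , 0.1208, 0.1154]))] [(0.66, array([0.4257, 0.1183, 0.1133]))]
```

View pics/side11.png

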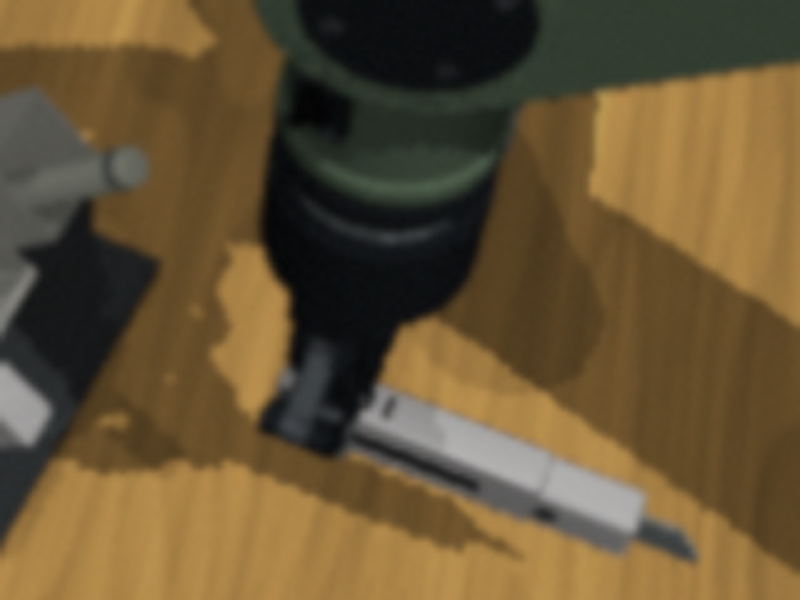

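```bash
python3 -m crank '[0.1,-0.4,0,-0.03, 0.2,-0.8,0,-0.08, 0.2,-0.9,0,-0.13, 0.2,-0.9,0,-0.18,0.2,-0.9,0,-0.23,0.2,-0.9,0,-0.27,0.2,-0.9,0,-0.32,0.2,-0.9,0,-0.36,0.2,-0.9,0,-0.4]'|head -2; python3 -m crank '[0,0,0,-0.1,0,0,0,-0.2,0,0,0,-0.3,0,0,0,-0.4,0,0,0,-0.5,0,0,0,-0.6,0,0,0,-0.6,0,0,0,-0.6,0,0,0,-0.6,0,0,0,-0.6]'; python3 - <<'E'
from h import *
need([.5,.1,.2],HYv)
im=eyes.read_camera("wrist");cv2.imwrite("pics/w12.png",im[:,:,::-1])
crop("side",340,240,160,120,5,"side12.png")
E
```

```text
t: 17.9
ee_pos: [0.4623, 0.1108, 0.1919]
t: 18.9
ee_pos: [0.4621, 0.1107, 0.1917]
eef_rot: [[0.846, -0.006, 0.533], [-0.533, -0.0, 0.846], [-0.005, -1.0, -0.003]]
wrist_force: [0.4, 0.4, -2.1]
gripper_width: 0.211
t 18.9 tool shift (x100mm) [ 0.3777 -0.0847  0.1111] w 0.211 q6 -0.9565036406421886 F [ 0.386   0.3655 -2.0793]
yaw share -0.12048641637833254
```

```bash
python3 -m crank '[0,0,0,-0.04,0,0,0,-0.08,0,0,0,-0.12,0,0,0,-0.12,0,0,0,-0.12]'; python3 - <<'E'
from h import *
need([.5,.1,.2],HYv)
im=eyes.read_camera("wrist");cv2.imwrite("pics/w13.png",im[:,:,::-1])
crop("side",320,230,160,120,5,"side13.png")
print(spots("knife_mid","side"),spots("knife_mid","wrist"))
E
```

```text
t: 19.5
ee_pos: [0.4632, 0.1107, 0.1933]
eef_rot: [[0.981, -0.002, 0.194], [-0.194, -0.0, 0.981], [-0.002, -1.0, -0.001]]
wrist_force: [0.4, -0.6, -2.8]
gripper_width: 0.207
t 19.5 tool shift (x100mm) [ 0.3821 -0.068  -0.0336] w 0.207 q6 -1.3229967395630635 F [ 0.4479 -0.6473 -2.756 ]
yaw share -0.0037933156349355423
[(0.79, array([0.5244, 0.0972, 0.2031]))] [(0.78, array([0.5241, 0.0981, 0.203 ]))]
```

View pics/side13.png

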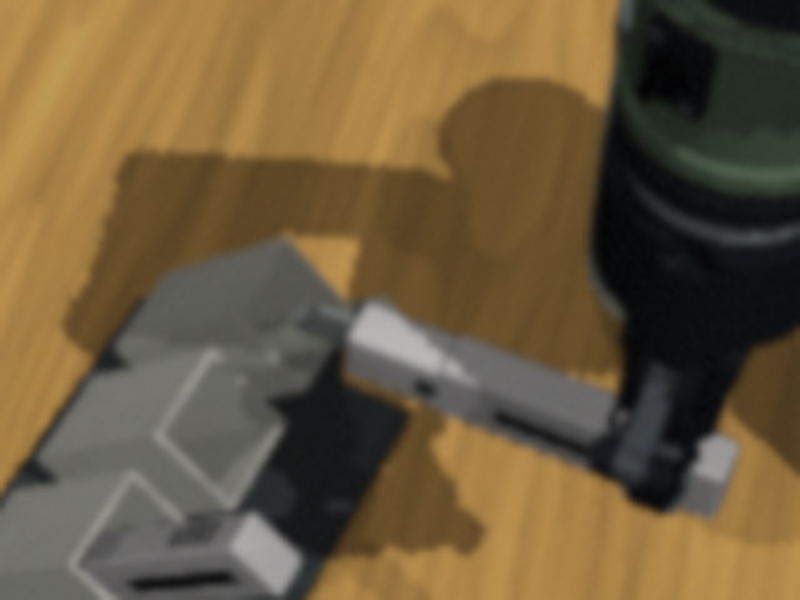

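View pics/w13.png

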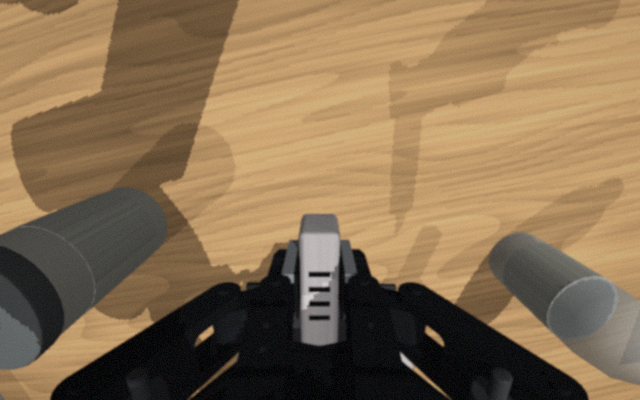

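Held horizontally with the blade pointing toward the holder. I'll line up with the middle mouth and lower to entry height.

```bash
python3 -c "
from h import *
need(np.array([.645,.0775,.090])-.175*HX,HYv)"; python3 -m crank '[0.05,0.3,-0.0,-0.004, 0.09,0.6,0,-0.004, 0.09,0.9,0,-0.004,0.09,1,0,-0.004,0.09,1,0,-0.004,0.09,1,0,-0.004]';  python3 - <<'E'
from h import *
need(np.array([.645,.0775,.090])-.175*HX,HYv)
s=get_state();g=s["ee_pos"]+[0,0,.010]
tip=g+.145*HX
W=wire(HY,np.array([.6443,.0775,.099])-hold(HY,[0,0,0])[0]@[MX,0,.099])+[(g,tip,(0,0,255))]
crop("side",310,240,160,120,5,"side14.png",W)
crop("top",270,200,110,80,7,"top14.png",W)
print(spots("knife_mid","side"),spots("knife_mid","top"))
E
```

```text
t 19.7 tool shift (x100mm) [0.0936 1.0405 0.0046] w 0.211 q6 -1.32569404521339 F [ 0.0804  0.3925 -1.7484]
yaw share -0.0029278150334321002
t: 20.3
ee_pos: [0.4738, 0.1091, 0.0954]
eef_rot: [[0.984, 0.002, 0.178], [-0.178, 0.0, 0.984], [0.002, -1.0, 0.0]]
wrist_force: [0.2, -0.1, -2.1]
gripper_width: 0.209
t 20.3 tool shift (x100mm) [-0.0088  0.0539  0.0011] w 0.209 q6 -1.3440999178304704 F [ 0.2049 -0.087  -2.0787]
yaw share 0.0014970328254118297
[(0.71, array([0.6531, 0.0755, 0.0023]))] [(0.65, array([0.5319, 0.0982, 0.0993]))]
```

View pics/side14.png

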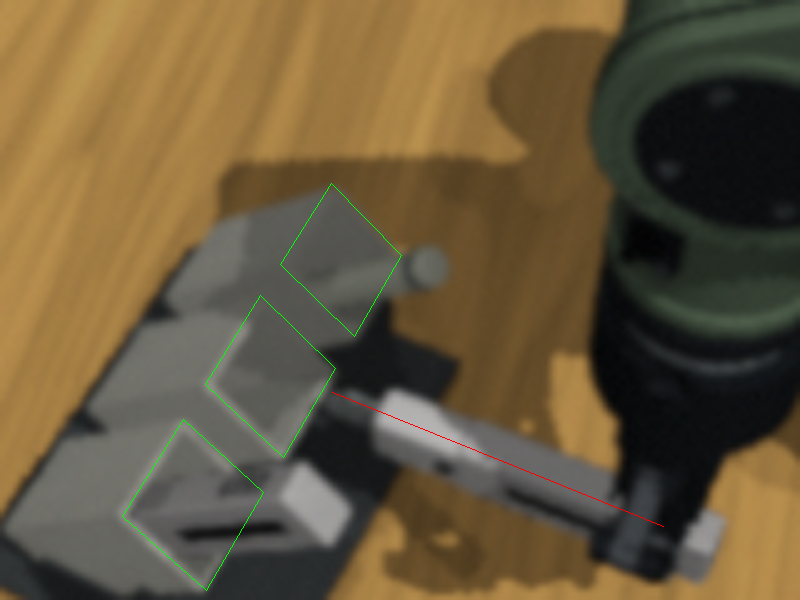

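View pics/top14.png

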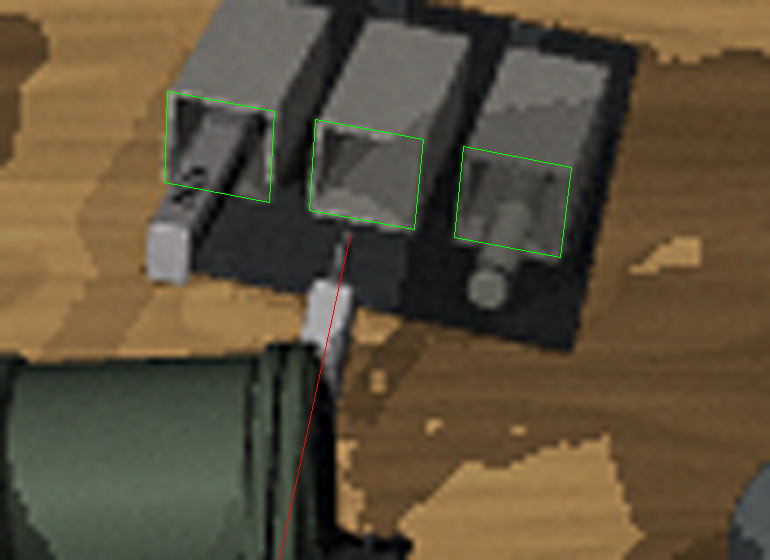

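```bash
python3 -m crank '[0.1,0.02,-0.02,0.001, 0.2,0.02,-0.02,0.001, 0.3,0.02,-0.02,0.001,0.4,0.02,-0.02,0.001,0.45,0.02,-0.02,0.001,0.45,0.02,-0.02,0.001]';  python3 - <<'E'
from h import *
s=get_state();g=s["ee_pos"]+[0,0,.010]
tip=g+.145*HX
W=[(g,tip,(0,0,255))]
crop("side",290,240,160,120,5,"side15.png",W)
crop("top",270,200,110,80,7,"top15.png",W)
E
```

```text
t: 21.1
ee_pos: [0.5177, 0.0988, 0.0923]
eef_rot: [[0.983, 0.0, 0.181], [-0.181, 0.0, 0.983], [0.0, -1.0, 0.0]]
wrist_force: [-0.3, -0.0, -1.7]
gripper_width: 0.208
```

View pics/side15.png

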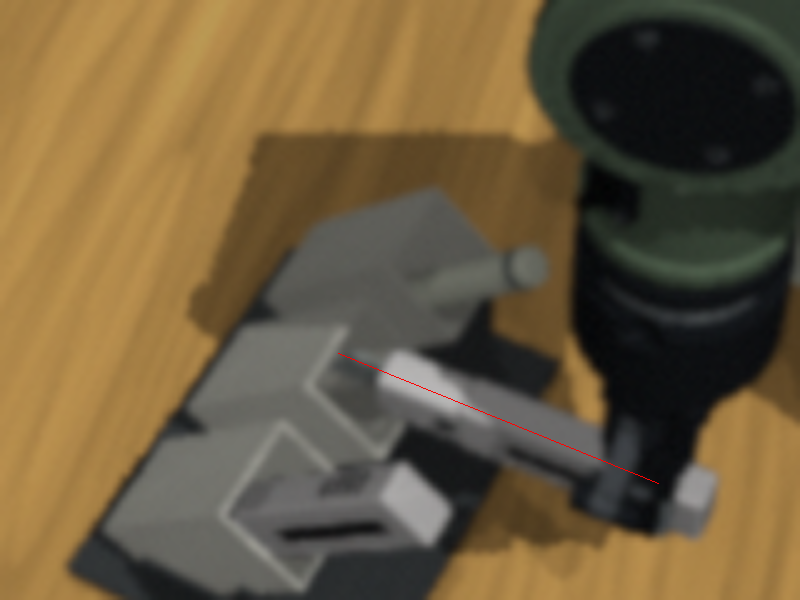

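View pics/top15.png

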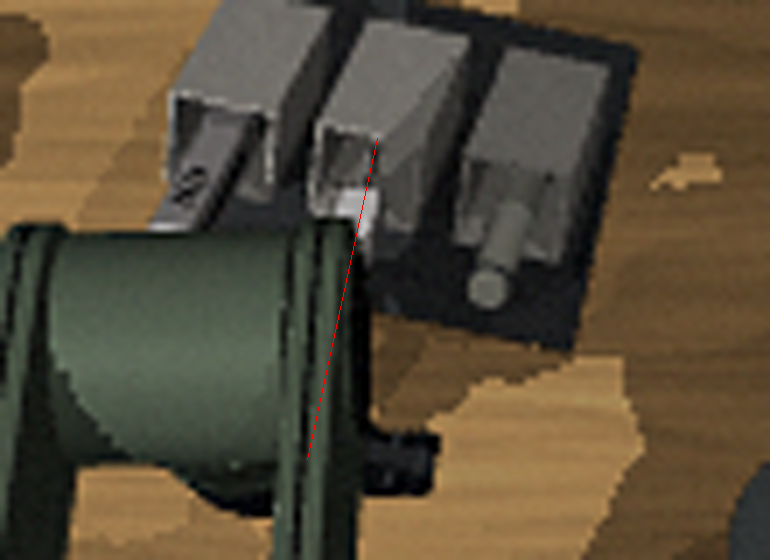

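The blade is inside the mouth under the upper lip, near (345,355) in the side crop. I'll advance to touch, then swing up around the tip so the upper wall tilts the blade down.

```bash
python3 -m crank '[0.05,0,0,0, 0.1,0,0,0, 0.11,-0.05,0,0,0.12,-0.1,0,0,0.13,-0.15,0,0,0.14,-0.2,0,0]';  python3 - <<'E'
from h import *
crop("side",290,240,160,120,5,"side16.png")
E
```

```text
t: 21.8
ee_pos: [0.5282, 0.0968, 0.1117]
eef_rot: [[0.984, -0.005, 0.18], [-0.18, 0.0, 0.984], [-0.005, -1.0, -0.001]]
wrist_force: [-5.2, 1.0, -3.7]
gripper_width: 0.21
```

View pics/side16.png

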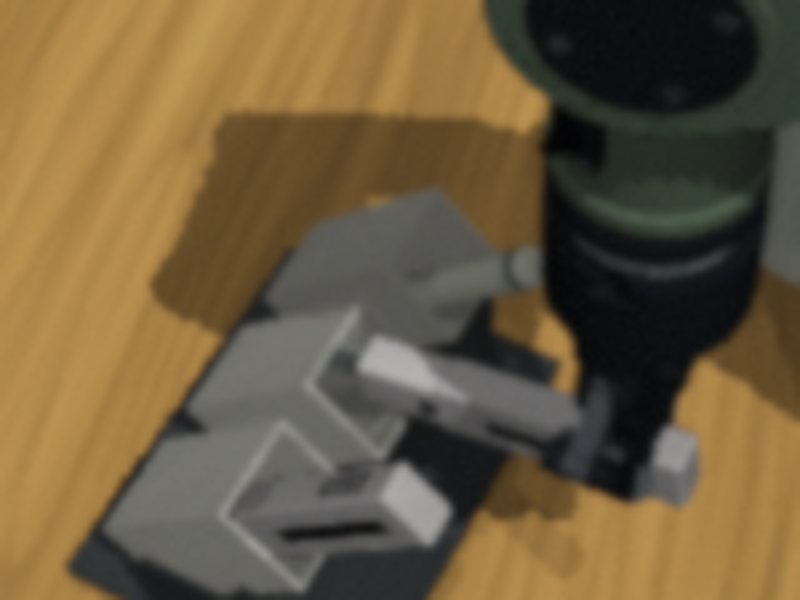

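```bash
python3 -m crank '[0.03,-0.05,0,0, 0.06,-0.1,0,0, 0.08,-0.15,0,0,0.1,-0.2,0,0,0.12,-0.25,0,0,0.14,-0.3,0,0]';  python3 - <<'E'
from h import *
crop("side",290,240,160,120,5,"side17.png")
E
```

```text
t: 22.45
ee_pos: [0.543, 0.0941, 0.1424]
eef_rot: [[0.984, -0.003, 0.181], [-0.181, -0.0, 0.984], [-0.003, -1.0, -0.001]]
wrist_force: [-4.9, 1.2, -3.7]
gripper_width: 0.205
```

View pics/side17.png

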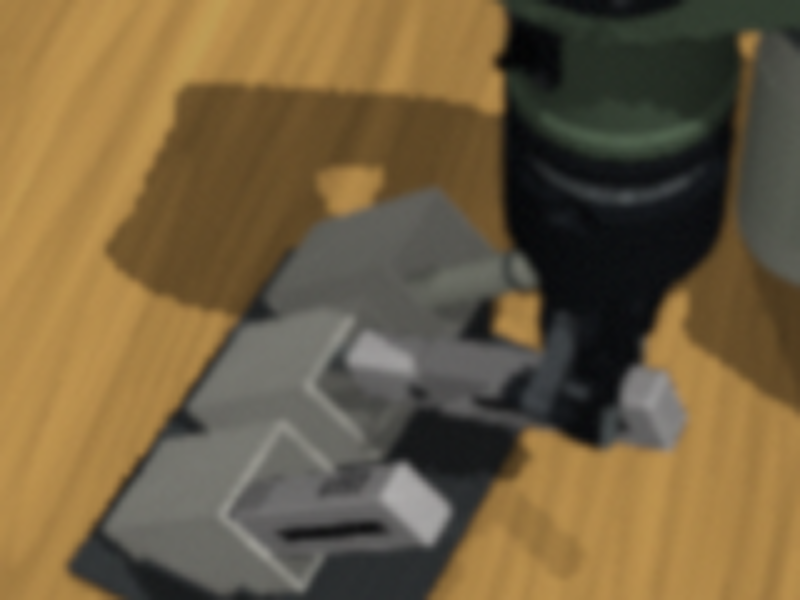

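The knife is tilting blade down with low force. I'll continue.

```bash
python3 -m crank '[0.03,-0.05,0,0, 0.06,-0.1,0,0, 0.09,-0.15,0,0,0.12,-0.2,0,0,0.16,-0.25,0,0,0.2,-0.3,0,0,0.24,-0.35,0,0]';  python3 - <<'E'
from h import *
crop("side",290,240,160,120,5,"side18.png")
print(spots("knife_mid","side"))
E
```

```text
t: 23.2
ee_pos: [0.5686, 0.0895, 0.1778]
eef_rot: [[0.984, 0.001, 0.18], [-0.18, -0.0, 0.984], [0.001, -1.0, 0.0]]
wrist_force: [-2.3, 0.8, -5.0]
gripper_width: 0.209
[(0.84, array([0.6027, 0.0841, 0.1496]))]
```

View pics/side18.png

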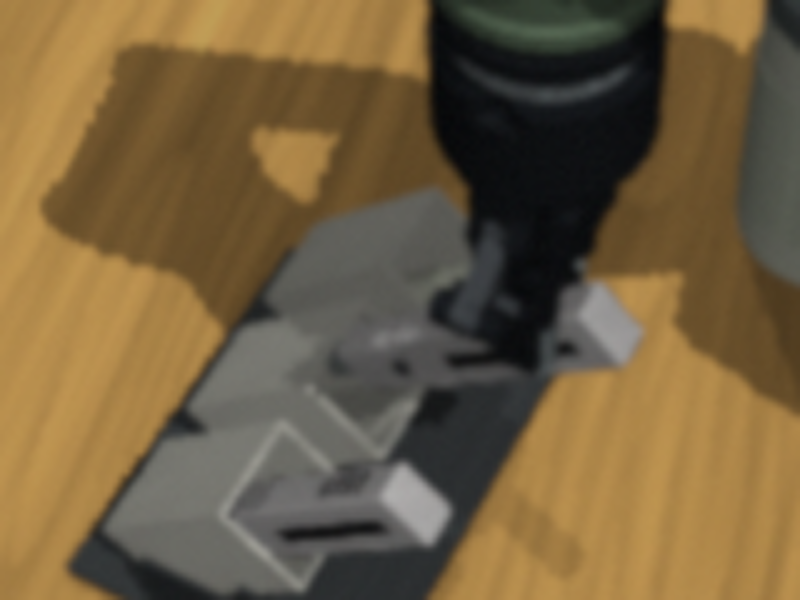

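The knife leans about 45° blade down, with its tip roughly 27 mm inside. I'll slide it down the tube.

```bash
python3 -m crank '[0.04,0.04,0,0, 0.08,0.08,0,0, 0.12,0.13,0,0,0.16,0.18,0,0,0.2,0.23,0,0,0.2,0.23,0,0]';  python3 - <<'E'
from h import *
crop("side",290,240,160,120,5,"side19.png")
print(spots("knife_mid","side"))
E
```

```text
t: 23.9
ee_pos: [0.5795, 0.0885, 0.1571]
eef_rot: [[0.984, -0.019, 0.179], [-0.179, 0.003, 0.984], [-0.019, -1.0, -0.001]]
wrist_force: [-33.7, 3.7, 29.0]
gripper_width: 0.211
[(0.56, array([0.6036, 0.0838, 0.137 ]))]
```

View pics/side19.png

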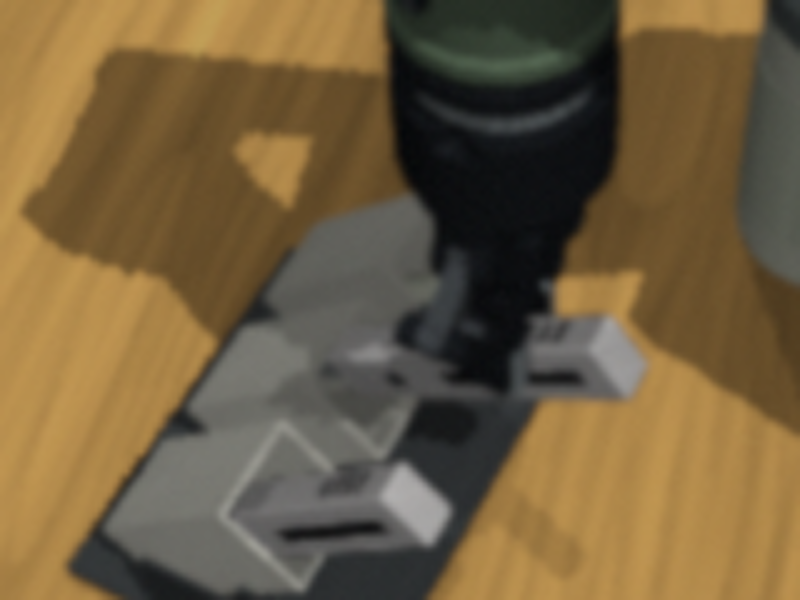

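The force rose to about 44 N along the tube and the knife slid in the grip, so something is catching. I'll back off a little and look.

```bash
python3 -m crank '[-0.05,-0.05,0,0, -0.1,-0.1,0,0,-0.1,-0.1,0,0]';  python3 - <<'E'
from h import *
print(get_state()["wrist_force"])
crop("side",270,245,80,60,10,"side20.png")
crop("top",268,190,70,50,11,"top20.png")
im=eyes.read_camera("wrist");cv2.imwrite("pics/w20.png",im[:,:,::-1])
print(spots("knife_mid","side"),spots("knife_mid","top"),spots("knife_mid","wrist"))
E
```

```text
t: 24.3
ee_pos: [0.5765, 0.0883, 0.164]
eef_rot: [[0.984, -0.002, 0.18], [-0.18, 0.0, 0.984], [-0.002, -1.0, 0.0]]
wrist_force: [-4.9, 1.2, -3.8]
gripper_width: 0.208
[-4.8998  1.1589 -3.7931]
[(0.62, array([0.5996, 0.0847, 0.1461]))] [] [(0.61, array([0.6038, 0.0823, 0.15  ]))]
```

View pics/side20.png

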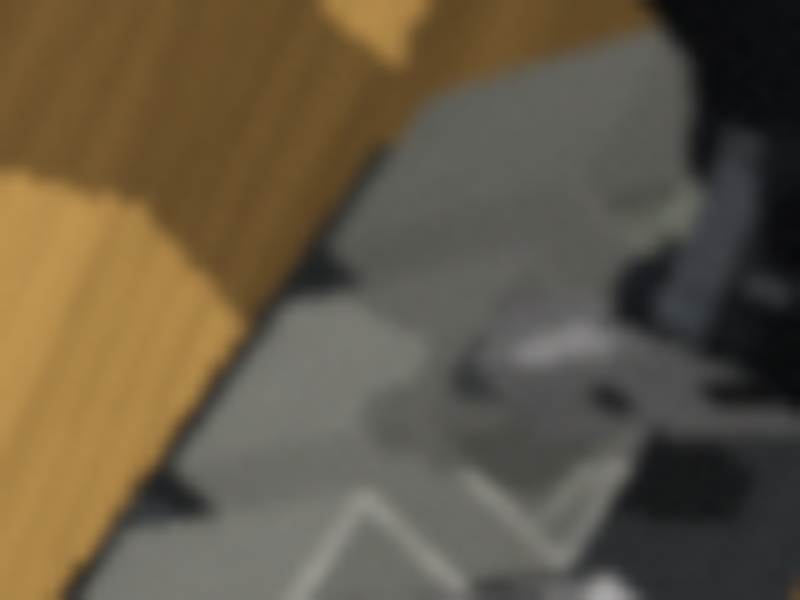

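View pics/top20.png

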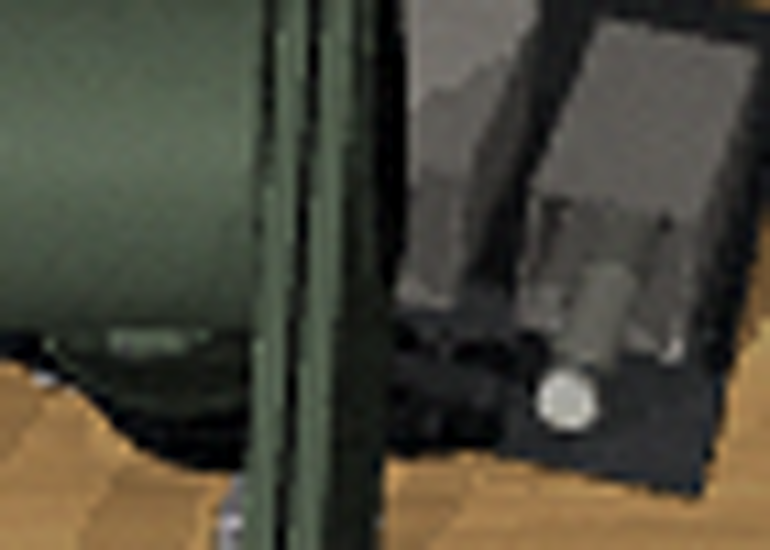

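View pics/w20.png

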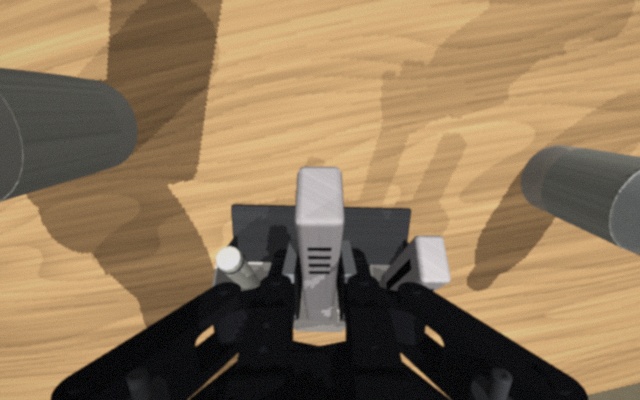

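```bash
cat >> h.py <<'E'
def kwire(mid,th,hx=HX):
    d=np.cos(th)*hx-np.sin(th)*np.array([0,0,1]) # blade dir
    n=np.sin(th)*hx+np.cos(th)*np.array([0,0,1]); L=[]
    for z0,z1,w,t,c in((-.085,.023,.015,.0095,(0,0,255)),(.023,.06,.0125,.0095,(0,255,255)),(.06,.085,.009,.00125,(255,0,0))):
        Q=[[mid+d*z+n*w*a+HYv*t*b for a,b in((-1,-1),(1,-1),(1,1),(-1,1))] for z in(z0,z1)]
        for j in range(4):
            L+= [(Q[0][j],Q[0][(j+1)%4],c),(Q[1][j],Q[1][(j+1)%4],c),(Q[0][j],Q[1][j],c)]
    return L
def mw(): return wire(HY,np.array([.6443,.0775,.099])-hold(HY,[0,0,0])[0]@[MX,0,.099])
E
python3 - <<'E'
from h import *
g=get_state()["ee_pos"]+[0,0,.010];print(g)
for k,(zg,th) in enumerate(((.037,45),(.045,40))):
    th=np.radians(th)
    mid=g+zg*(np.cos(th)*HX-np.sin(th)*np.array([0,0,1]))
    crop("side",300,245,130,90,6,f"side21_{k}.png",mw()+kwire(mid,th))
E
```

```text
[0.5772 0.088  0.1735]
```

View pics/side21_0.png

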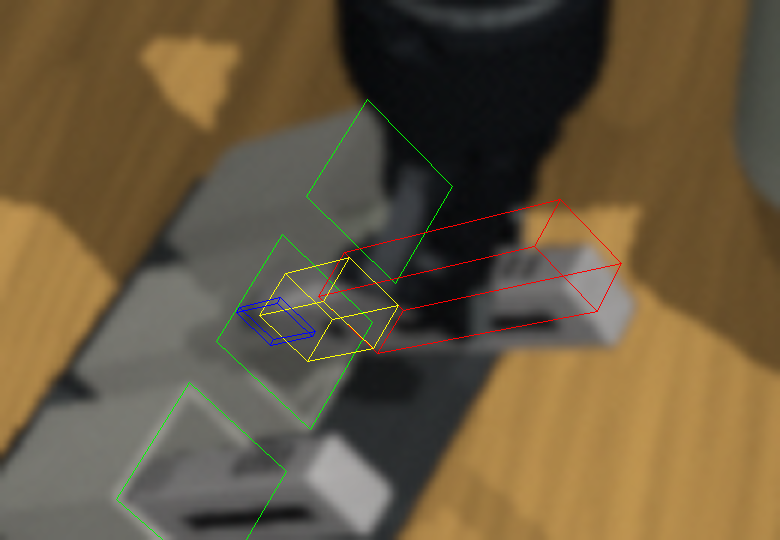

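View pics/side21_1.png

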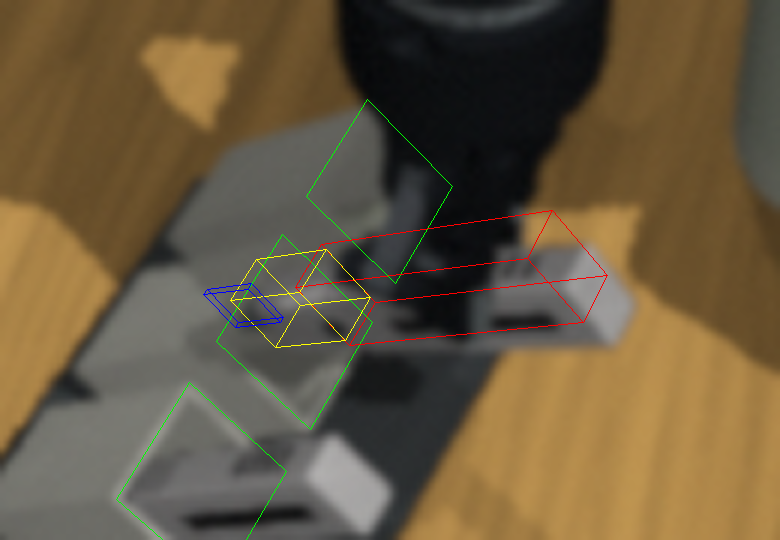

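```bash
python3 - <<'E'
from h import *
g=get_state()["ee_pos"]
T=[]
for k,(zg,th,off) in enumerate(((.037,34,.006),(.032,34,.004),(.034,30,.006),(.03,38,.002))):
    th=np.radians(th)
    mid=g+[0,0,off]+zg*(np.cos(th)*HX-np.sin(th)*np.array([0,0,1]))
    crop("side",300,245,130,90,6,"tmp.png",mw()+kwire(mid,th)); T.append(cv2.imread("pics/tmp.png")[150:480,170:670])
im=np.vstack([np.hstack(T[:2]),np.hstack(T[2:])]);cv2.imwrite("pics/side22.png",cv2.resize(im,(800,528)))
E
```

```text
(no output)
```

View pics/side22.png

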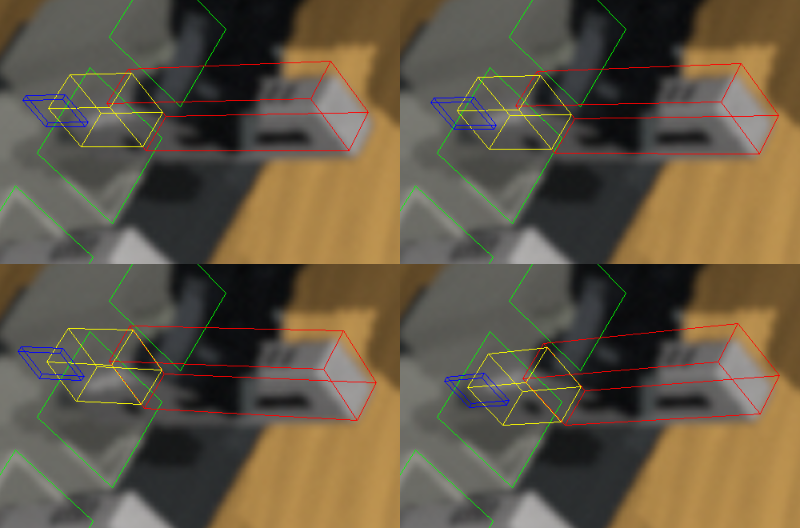

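The overlay puts the tilt at only about 34°, so the shoulder is catching on the upper lip while the blade is inside. I'll swing further around the tip before pushing in.

```bash
python3 -m crank '[0.03,-0.05,0,0, 0.06,-0.1,0,0,0.11,-0.15,0,0,0.16,-0.2,0,0,0.22,-0.25,0,0,0.27,-0.29,0,0,0.27,-0.29,0,0]';  python3 - <<'E'
from h import *
g=get_state()["ee_pos"]
T=[]
for k,(zg,th,off) in enumerate(((.032,46,.003),(.032,50,.002),(.034,54,.002),(.03,42,.002))):
    th=np.radians(th)
    mid=g+[0,0,off]+zg*(np.cos(th)*HX-np.sin(th)*np.array([0,0,1]))
    crop("side",300,235,130,90,6,"tmp.png",mw()+(kwire(mid,th) if k else[])); T.append(cv2.imread("pics/tmp.png")[100:480,120:620])
im=np.vstack([np.hstack(T[:2]),np.hstack(T[2:])]);cv2.imwrite("pics/side23.png",cv2.resize(im,(790,600)))
print(spots("knife_mid","side"))
E
```

```text
t: 25.6
ee_pos: [0.6055, 0.0829, 0.1947]
eef_rot: [[0.984, 0.002, 0.181], [-0.181, 0.0, 0.984], [0.002, -1.0, 0.0]]
wrist_force: [-3.8, 0.3, -2.3]
gripper_width: 0.208
[(0.68, array([0.6139, 0.0824, 0.1699]))]
```

View pics/side23.png

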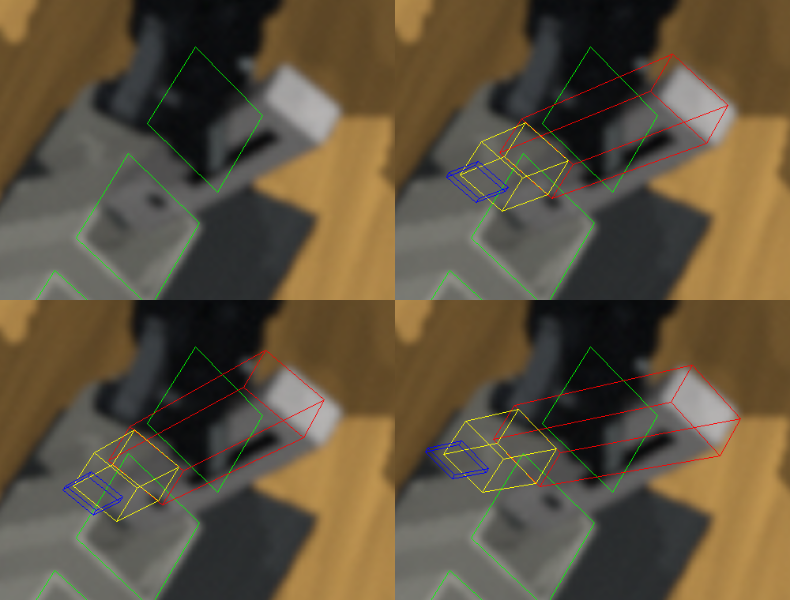

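```bash
python3 - <<'E'
from h import *
g=get_state()["ee_pos"]
T=[]
for k,(zg,th,off) in enumerate(((.032,50,-.003),(.028,52,-.003),(.028,56,-.003),(.028,50,-.006))):
    th=np.radians(th)
    mid=g+[0,0,off]+zg*(np.cos(th)*HX-np.sin(th)*np.array([0,0,1]))
    tip=mid+.085*(np.cos(th)*HX-np.sin(th)*np.array([0,0,1]))
    for q in(mid,tip):
        a=(q-[.6443,.0775,.099])@HX;z=q[2]-.099;print(k,"s,n",(-a+z)*.707,(a+z)*.707)
    crop("side",300,235,130,90,6,"tmp.png",mw()+(kwire(mid,th))); T.append(cv2.imread("pics/tmp.png")[100:480,120:620])
im=np.vstack([np.hstack(T[:2]),np.hstack(T[2:])]);cv2.imwrite("pics/side24.png",cv2.resize(im,(790,600)))
E
```

```text
0 s,n 0.06127335778453843 0.034267351500640045
0 s,n -0.023390404428809162 0.02686023209551768
1 s,n 0.06535967870326503 0.033644087787363594
1 s,n -0.01899400389442636 0.023286757909063073
2 s,n 0.06566536364380397 0.03171406903102279
2 s,n -0.017760346812965806 0.015497753642402115
3 s,n 0.06313653482987243 0.032494921825587
3 s,n -0.021527227383475168 0.02508780242046463
```

View pics/side24.png

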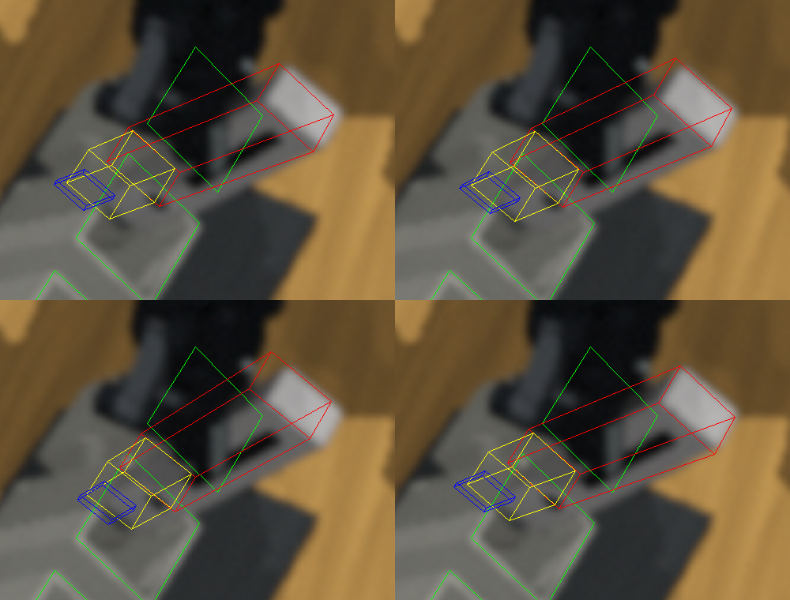

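```bash
python3 - <<'E'
from h import *
im=eyes.read_camera("side")[190:270,240:345,::-1]
z=cv2.resize(im,None,fx=7.5,fy=7.5,interpolation=cv2.INTER_CUBIC)
z=np.clip(255*(z/255.)**.6,0,255).astype(np.uint8)
cv2.imwrite("pics/side25.png",z)
E
```

```text
(no output)
```

View pics/side25.png

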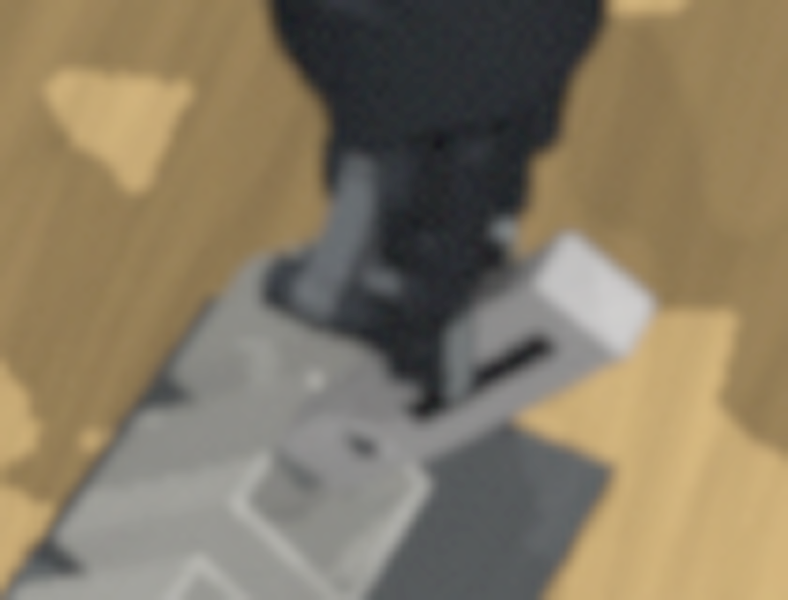

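```bash
cat > fit.py <<'E'
from h import *
from scipy.optimize import least_squares
def fit(butt,lows,guess):
    """butt px: top,right,bottom,left ; lows: px points on lower +y edge"""
    i=eyes.camera_info("side")
    def geo(p):
        mid=p[:3];th=p[3];d=np.cos(th)*HX-np.sin(th)*np.array([0,0,1]);n=np.sin(th)*HX+np.cos(th)*np.array([0,0,1])
        return mid,d,n
    def f(p):
        mid,d,n=geo(p)
        P=[mid-.085*d+n*.015*a+HYv*.0095*b for a,b in((1,-1),(-1,-1),(-1,1),(1,1))]
        q=proj("side",P,i);r=list((q-np.array(butt)).ravel())
        L=proj("side",[mid-.085*d-n*.015+HYv*.0095,mid+.023*d-n*.015+HYv*.0095],i)
        t=L[1]-L[0];t/=np.linalg.norm(t)
        for x in lows: v=np.array(x)-L[0];r.append(2*(t[0]*v[1]-t[1]*v[0]))
        # weak: y on tool line
        g=get_state()["ee_pos"]; r.append(500*((mid-g)@HYv))
        return r
    s=least_squares(f,guess);mid,d,n=geo(s.x)
    print("mid",mid,"tilt",np.degrees(s.x[3]),"rms",np.sqrt(np.mean(s.fun**2)))
    g=get_state()["ee_pos"];print("TCP rel: along",(g-mid)@d,"n",(g-mid)@n)
    for nm,q in(("mid",mid),("shoulderTop",mid+.06*d+.0125*n),("shoulderBot",mid+.06*d-.0125*n),("tip",mid+.085*d)):
        a=(q-[.6443,.0775,.099])@HX;z=q[2]-.099;print(nm,"s,n mm",(-a+z)*707,(a+z)*707,"y",(q-[.6443,.0775,.099])@HYv*1e3)
    return mid,s.x[3]
E
python3 - <<'E'
from fit import *
m,th=fit([(316,221.3),(327.3,230),(323.3,237.3),(312,228)],[(297.3,251.3)],[.62,.08,.17,.9])
im=eyes.read_camera("side")
crop("side",292,230,105,80,7.5,"side26.png",mw()+kwire(m,th))
E
```

```text
mid [0.6144 0.0808 0.1637] tilt 54.90881409575914 rms 0.6878764715771469
TCP rel: along -0.030220520332289464 n 0.00923351297553398
mid s,n mm 66.96893714542016 24.54566150452151 y -2.178511575072738
shoulderTop s,n mm 5.722207518027858 26.53405845913238 y -2.1785115750727475
shoulderBot s,n mm 10.023573927783335 1.9107057830845657 y -2.178511575072754
tip s,n mm -16.75046195314214 9.921015711353034 y -2.1785115750727413
```

View pics/side26.png

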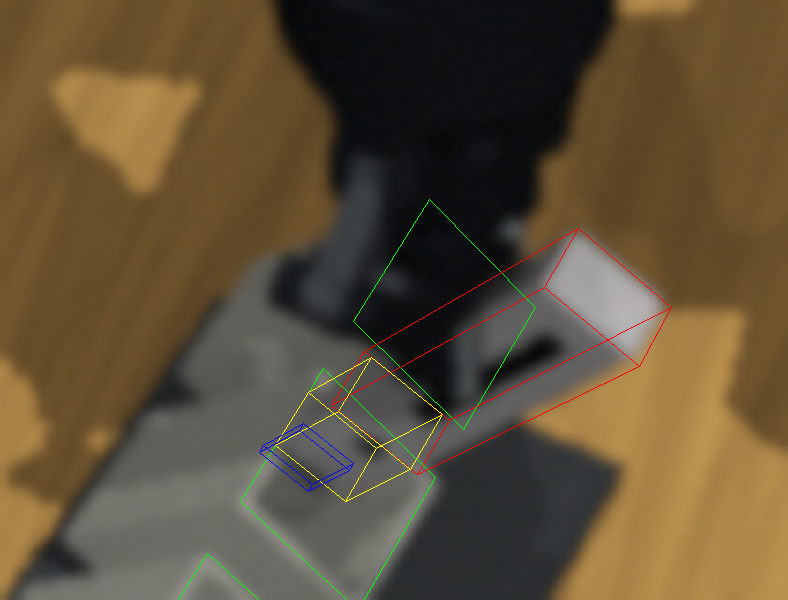

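The fit gives a 55° tilt with the shoulder top at n = 26 mm, which is over the 22 mm inner wall. I'll shift about 14 mm off the upper lip, then insert gently.

```bash
python3 -m crank '[-0.05,0.05,0,0, -0.1,0.1,0,0, -0.08,0.12,0,0,-0.04,0.16,0,0,-0.0,0.2,0,0,-0.0,0.2,0,0]';  python3 - <<'E'
from h import *
print(get_state()["wrist_force"])
im=eyes.read_camera("side")[190:270,240:345,::-1]
z=cv2.resize(im,None,fx=7.5,fy=7.5,interpolation=cv2.INTER_CUBIC)
z=np.clip(255*(z/255.)**.6,0,255).astype(np.uint8)
cv2.imwrite("pics/side27.png",z)
E
```

```text
t: 26.8
ee_pos: [0.6046, 0.0828, 0.1724]
eef_rot: [[0.984, -0.001, 0.181], [-0.181, -0.0, 0.984], [-0.001, -1.0, -0.0]]
wrist_force: [-0.1, 0.3, -2.0]
gripper_width: 0.208
[-0.1464  0.3258 -1.9908]
```

View pics/side27.png

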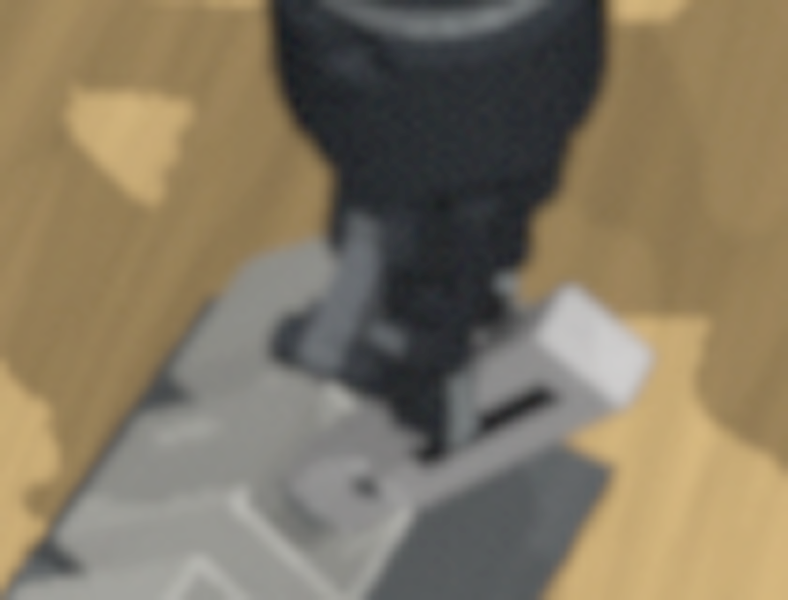

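Force is zero and the shoulder is now inside the mouth. I'll continue down the tube.

```bash
python3 -m crank '[0.02,0.05,0,0, 0.05,0.09,0,0, 0.08,0.13,0,0,0.11,0.17,0,0,0.11,0.17,0,0]';  python3 - <<'E'
from h import *
print(get_state()["wrist_force"])
im=eyes.read_camera("side")[190:270,240:345,::-1]
z=cv2.resize(im,None,fx=7.5,fy=7.5,interpolation=cv2.INTER_CUBIC)
z=np.clip(255*(z/255.)**.6,0,255).astype(np.uint8)
cv2.imwrite("pics/side28.png",z)
E
```

```text
t: 27.35
ee_pos: [0.6148, 0.0809, 0.1553]
eef_rot: [[0.984, -0.001, 0.181], [-0.181, -0.0, 0.984], [-0.001, -1.0, -0.0]]
wrist_force: [0.1, -0.7, -1.5]
gripper_width: 0.202
[ 0.1418 -0.6956 -1.5011]
```

View pics/side28.png

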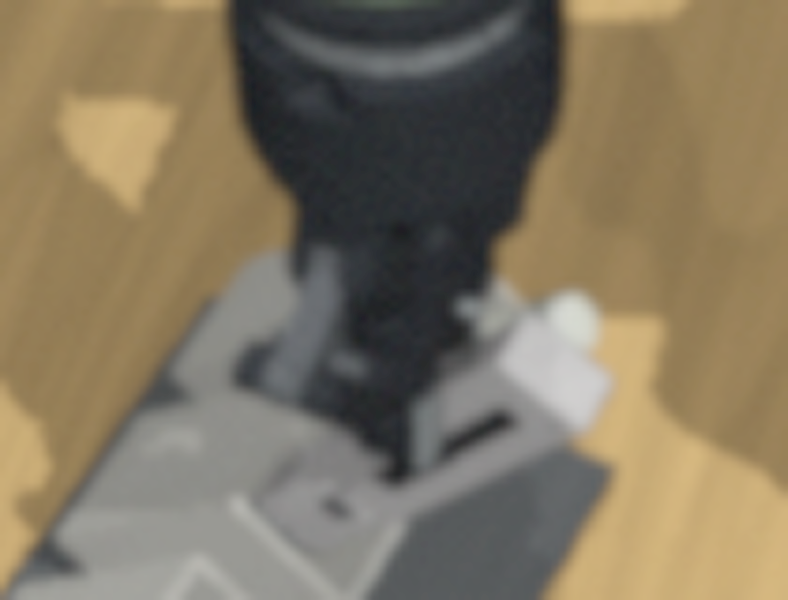

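```bash
python3 -m crank '[0.03,0.04,0,0, 0.06,0.08,0,0, 0.09,0.12,0,0,0.12,0.17,0,0,0.12,0.17,0,0]';  python3 - <<'E'
from h import *
print(get_state()["wrist_force"])
im=eyes.read_camera("side")[190:270,240:345,::-1]
z=cv2.resize(im,None,fx=7.5,fy=7.5,interpolation=cv2.INTER_CUBIC)
z=np.clip(255*(z/255.)**.6,0,255).astype(np.uint8)
cv2.imwrite("pics/side29.png",z)
E
```

```text
t: 27.9
ee_pos: [0.6265, 0.0788, 0.138]
eef_rot: [[0.984, -0.002, 0.181], [-0.181, 0.0, 0.984], [-0.002, -1.0, -0.0]]
wrist_force: [-0.5, -0.5, -1.5]
gripper_width: 0.203
[-0.5002 -0.4504 -1.517 ]
```

View pics/side29.png

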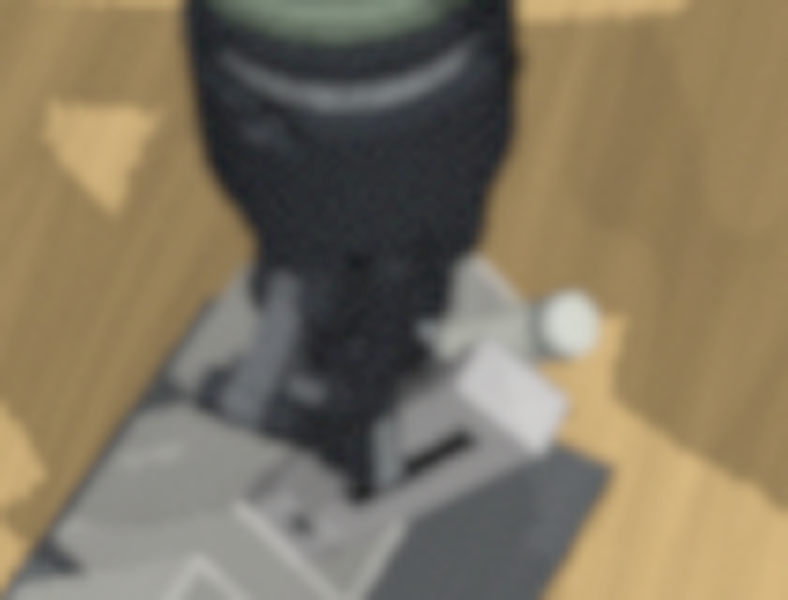

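```bash
python3 -m crank '[0.02,0.04,0,0, 0.05,0.08,0,0, 0.08,0.12,0,0,0.08,0.12,0,0]';  python3 - <<'E'
from h import *
print(get_state()["wrist_force"])
im=eyes.read_camera("side")[190:270,240:345,::-1]
z=cv2.resize(im,None,fx=7.5,fy=7.5,interpolation=cv2.INTER_CUBIC)
z=np.clip(255*(z/255.)**.6,0,255).astype(np.uint8)
cv2.imwrite("pics/side30.png",z)
im=eyes.read_camera("wrist");cv2.imwrite("pics/w30.png",im[:,:,::-1])
print(spots("knife_mid","side"),spots("knife_mid","wrist"))
E
```

```text
t: 28.35
ee_pos: [0.6355, 0.0773, 0.1269]
eef_rot: [[0.984, 0.001, 0.18], [-0.18, -0.0, 0.984], [0.001, -1.0, 0.0]]
wrist_force: [1.4, -0.9, -2.0]
gripper_width: 0.203
[ 1.3567 -0.8797 -2.0397]
[(0.82, array([0.6437, 0.0784, 0.1023]))] []
```

View pics/side30.png

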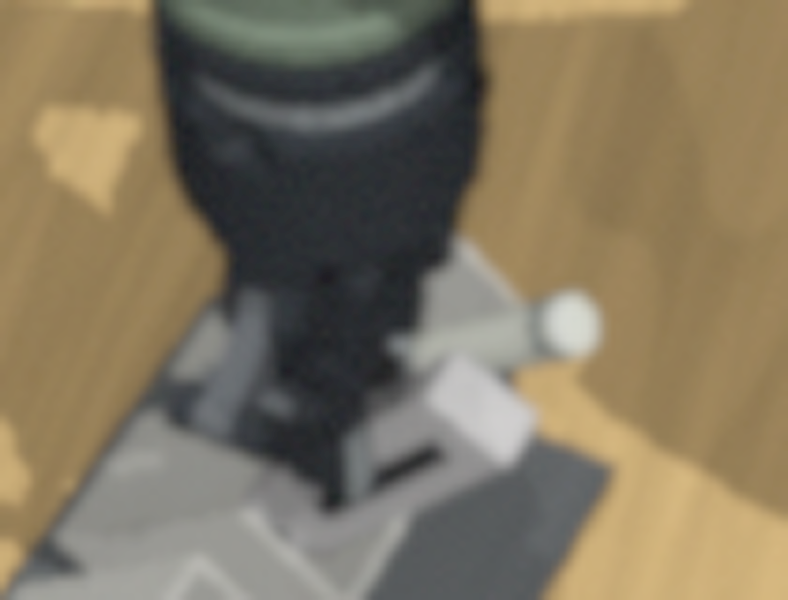

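View pics/w30.png

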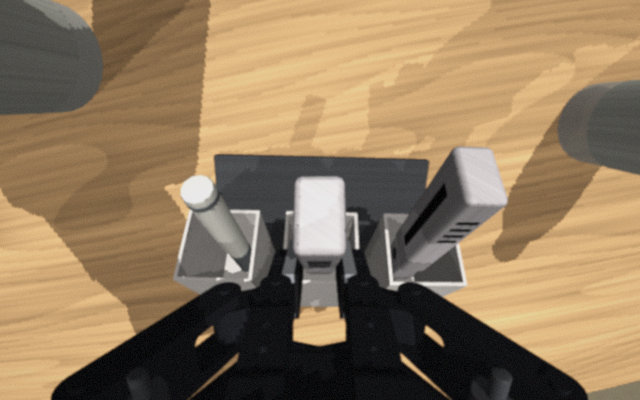

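```bash
python3 -m crank '[0.02,0.03,0,0, 0.04,0.06,0,0, 0.06,0.08,0,0,0.06,0.08,0,0]';  python3 - <<'E'
from h import *
print(get_state()["wrist_force"])
im=eyes.read_camera("side")[190:270,240:345,::-1]
z=cv2.resize(im,None,fx=7.5,fy=7.5,interpolation=cv2.INTER_CUBIC)
z=np.clip(255*(z/255.)**.6,0,255).astype(np.uint8)
cv2.imwrite("pics/side31.png",z)
print(spots("knife_mid","side"))
E
```

```text
t: 28.95
ee_pos: [0.6415, 0.0763, 0.1193]
eef_rot: [[0.984, 0.002, 0.18], [-0.18, -0.0, 0.984], [0.002, -1.0, 0.0]]
wrist_force: [2.8, -0.5, -1.3]
gripper_width: 0.207
[ 2.8059 -0.5    -1.3028]
[(0.75, array([0.6484, 0.0739, 0.0953]))]
```

View pics/side31.png

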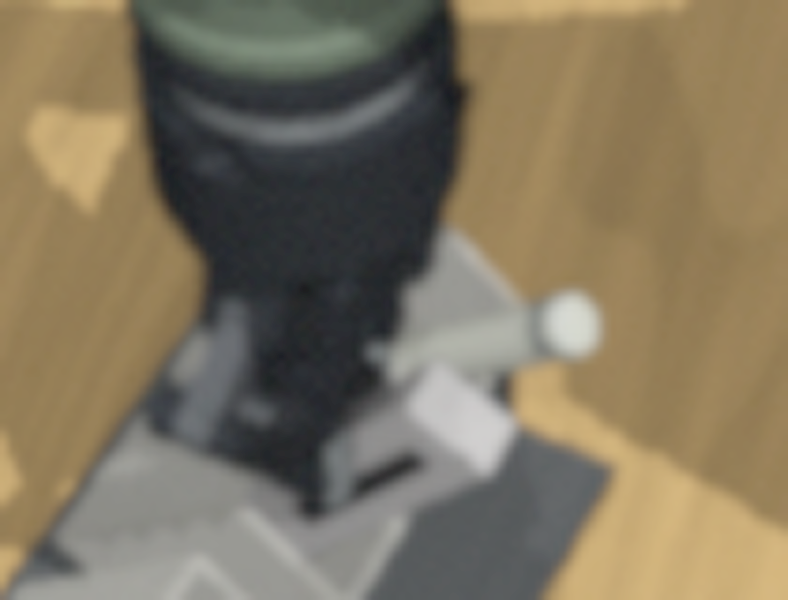

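The middle reads within a few mm of its seat. I'll release and look.

```bash
python3 -m crank '[0,0,0,0,0,0,0,0,0,0,0,0,0,0,0,0]' 0.25;  python3 -m crank '[0,-0.15,0,0,0,-0.35,0,0,0,-0.6,0,0,0,-0.9,0,0,0,-0.9,0,0]'; python3 - <<'E'
from h import *
im=eyes.read_camera("side")[190:270,240:345,::-1]
z=cv2.resize(im,None,fx=7.5,fy=7.5,interpolation=cv2.INTER_CUBIC)
z=np.clip(255*(z/255.)**.6,0,255).astype(np.uint8)
cv2.imwrite("pics/side32.png",z)
for n in("knife_mid","knife_right_mid","marker_mid"):print(n,spots(n,"side"))
im=eyes.read_camera("wrist");cv2.imwrite("pics/w32.png",im[:,:,::-1])
for n in("knife_mid","knife_right_mid","marker_mid"):print(n,spots(n,"wrist"))
E
```

```text
t: 29.45
ee_pos: [0.64, 0.0765, 0.119]
eef_rot: [[0.984, -0.001, 0.18], [-0.18, 0.0, 0.984], [-0.001, -1.0, -0.0]]
wrist_force: [-0.3, 0.3, -0.6]
gripper_width: 0.379
t: 29.95
ee_pos: [0.6443, 0.0764, 0.2167]
eef_rot: [[0.984, 0.012, 0.18], [-0.18, -0.0, 0.984], [0.012, -1.0, 0.002]]
wrist_force: [-0.1, 0.2, 1.2]
gripper_width: 0.376
knife_mid [(0.68, array([0.6432, 0.0732, 0.0891]))]
knife_right_mid [(0.87, array([0.659 , 0.1423, 0.0928]))]
marker_mid [(0.7, array([0.6436, 0.0803, 0.0987]))]
knife_mid [(0.92, array([0.6462, 0.0724, 0.0925]))]
knife_right_mid [(0.75, array([0.6577, 0.1446, 0.091 ]))]
marker_mid [(0.92, array([0.636 , 0.0082, 0.0749]))]
```

View pics/side32.png

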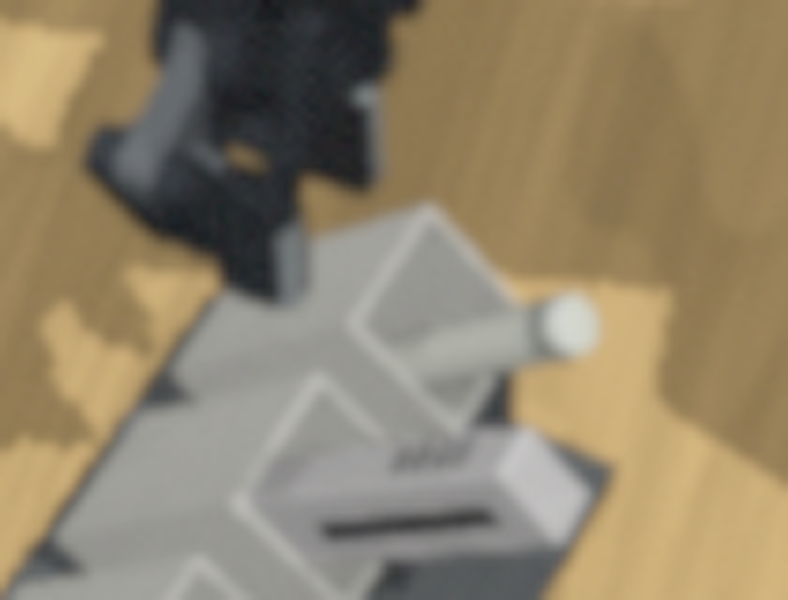

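View pics/w32.png

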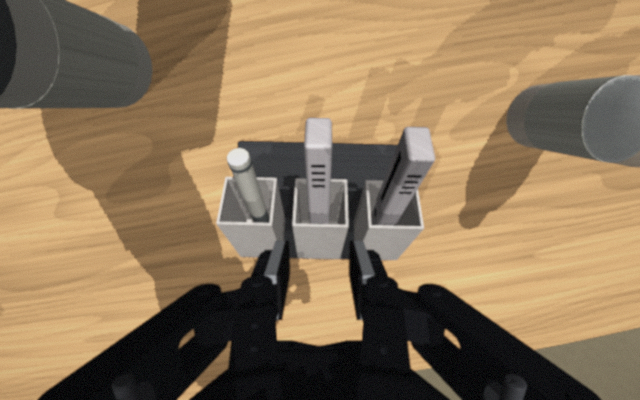

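Seated and lying on the lower wall, sticking out as far as its neighbour. I'll raise clear and do the last checks.

```bash
python3 -m crank '[-0.3,-0.5,0,0,-0.5,-0.8,0,0,-0.5,-0.8,0,0,-0.5,-0.8,0,0]'|head -2; python3 - <<'E'
from h import *
u=np.array([-.6953,.1289,.7071])
W=mw()+kwire(np.array([.6443,.0755,.0891]),np.radians(45))
crop("side",292,240,105,80,7.5,"side33.png",W)
for c in("side","top"):
    eyes.read_camera(c)
    for n in("knife_mid","knife_right_mid","marker_mid","wipes_mid","cleaner_mid"):print(c,n,spots(n,c))
s=get_state();print(s["wrist_force"],s["t"])
E
```

```text
t: 30.75
ee_pos: [0.5918, 0.0856, 0.2905]
side knife_mid [(0.76, array([0.6424, 0.0756, 0.09  ]))]
side knife_right_mid [(0.95, array([0.6577, 0.1416, 0.0913]))]
side marker_mid [(0.78, array([0.6364, 0.0092, 0.0718]))]
side wipes_mid [(0.65, array([ 0.476 , -0.131 ,  0.0918]))]
side cleaner_mid [(0.8, array([0.6141, 0.3419, 0.1179]))]
top knife_mid [(0.27, array([0.6148, 0.3374, 0.1165]))]
top knife_right_mid [(0.6, array([ 0.6557,  0.0744, -0.0047]))]
top marker_mid [(0.41, array([0.6335, 0.0113, 0.0748]))]
top wipes_mid [(0.67, array([ 0.4674, -0.1285,  0.0935]))]
top cleaner_mid [(0.88, array([0.6139, 0.3383, 0.1171]))]
[-0.1058  0.1362  0.3592] 31.4
```

View pics/side33.png

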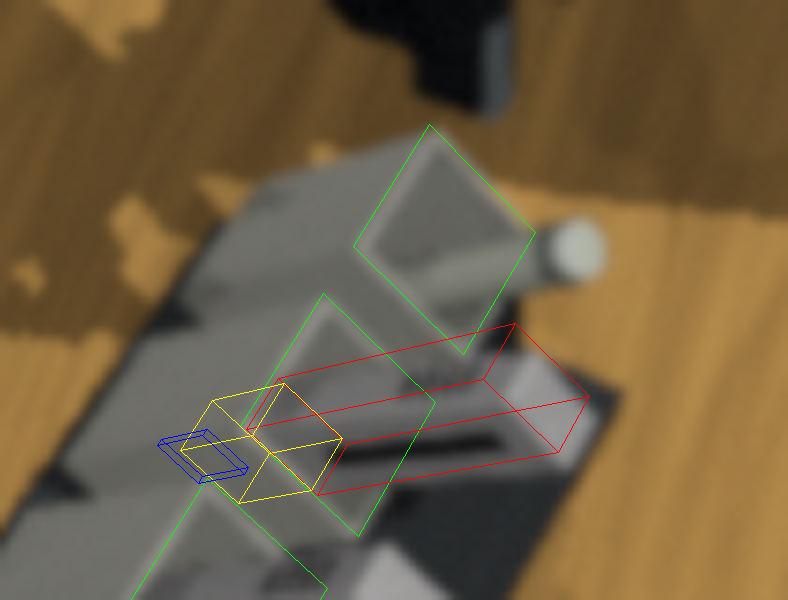

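```bash
python3 -c "
from bench import ticket
print(ticket.job_done())"
```

```text
the job is handed in; nothing more can be done
None
```

The knife is back in the middle tube, blade down and seated, and the job was handed in at about 31 s of the 72 s; no verdict was reported.

**What I did:** I drew the knife out of the middle tube by its handle and pressed it flat on the counter by its butt. I let go, then took it again about 60 mm from its middle, near the butt. I turned it round, tilted it blade down against the tube's upper wall, slid it in and let go.

**What went wrong:** On the way in, the handle's shoulder caught the upper lip. The wrist force reached about 44 N and the knife slipped roughly 20–25 mm in the grip. I backed off, tilted it further and inserted it with almost no force. The fingers stayed on the handle throughout in the pictures I took.

**Last checks:**

| Thing | Position found at the end | Compared with the start |
|---|---|---|
| Knife, middle | (0.642, 0.076, 0.090), side camera | within about 3 mm |
| Other knife | (0.658, 0.142, 0.091), side camera | within about 3 mm |
| Marker | (0.636, 0.009, 0.072), side camera | within about 3 mm |
| Tub of wipes | (0.476, -0.131, 0.092), side camera | within about 3 mm |
| Bottle | (0.614, 0.342, 0.118), side camera | within about 3 mm |

- **Gripper:** it was clear of everything, with the wrist force near zero.
- **Overlay:** the final wireframe sat about 4 mm off the knife in the picture, and the knife may lean slightly less steeply than 45°.
- **Disagreeing reading:** the last top-camera networks put knife_mid on the bottle (p 0.27) and knife_right_mid on the holder's foot (p 0.60). I took both as false reports because the side and wrist pictures showed both knives in their tubes.

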